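# Clear the corner jig and press the blank home

### The arm

A 7-joint arm with a two-finger parallel gripper is mounted at the origin on the work surface. World frame = base frame: x ahead of the robot, y to its left, z up, the work surface at z = 0. Lengths are in m, angles in rad, forces in N, time in s.
With the tool pointing down it reaches from about 0.4 to 0.9 m from the base axis. Payload 5.5 kg.
Tool frame: the origin (TCP) lies at the very end of the fingers, on their centre line; the grasp point (between the pads) lies 19 mm behind it (arm.grip_point_offset is the z of the grasp point in the tool frame, in m); z points along the fingers, y is the direction in which the jaws open and shut (so a half turn about z gives the same grasp; the last joint's range is limited). The gripper opens to 92 mm and grips with 3 to 60 N. Pads are 19 mm wide; open, the fingers measure 130 mm over their backs; the gripper's body (75 mm by 190 mm) begins 47 mm behind the grasp point.
Start: joints at [-1.009, 0.501, -0.427, 1.55, 0.221, 1.138, -0.21], TCP at [0.191, 0.621, 0.227] pointing down, gripper open.
Joint ranges: [-2.88, 2.88], [-0.31, 2.03], [-1.54, 1.56], [0.2, 2.42], [-1.41, 4.55], [0.19, 2.02], [-2.57, 2.57]. Speed limits (rad/s): [2.57, 2.57, 3.14, 3.14, 3.14, 3.14, 3.14].

### API

Orientations are given as a unit quaternion [w, x, y, z].
In Python, from workcell import monitor, grab_frame, workorder, arm gives the robot as it stands. The module is installed in compiled form; this text tells all that it offers.
- The arm moves only by the tool drive_tool, never from a script. Its argument "rows" is a list of rows, each an object of numbers: "dx", "dy", "dz": the shift along the tool's x, y, z in mm; "ax", "ay", "az": the turn, a rotation vector about the tool's x, y, z in rad; "jaw": the closure, from 0 (fully open) to 1 (shut). A call has 1 to 8 rows; each row shifts and turns the commanded pose from where the row before left it, along the tool's axes as they then stand; what a row does not reach is not made up. A row lasts 1/12 s, in which the tool goes at most 41.7 mm and 7.16 degrees, less where a joint would pass 70% of its speed; a pose out of reach is approached as far as the arm can. A call is refused whole if a number of a shift passes 41.7 or a number of a turn 0.125, either way. A call with a gripper value outside its range is refused whole. The fingers move at their own pace and stop on an object; the grip force is fixed at half the most. Time passes only in rows, so rows that do not move let the fingers close. It gives the time, the measured TCP pose, the force and the opening at its end, in the units of the state.
- monitor.get_obs(): the state, without advancing time (a new reading comes with each control period).
- grab_frame(name): name is "scene" or "top" or "wrist"; returns a dict with "color" (400x640x3 uint8, red, green, blue), "fovy" (degrees; the focal length in pixels is half the picture's height over the tangent of half this angle, whatever the lens; pixels are square), "cx", "cy" (the principal point, pixels), "distortion" ([k1, k2, p1, p2, k3] as OpenCV has them; the pictures are not rectified), "T" (4x4, takes a point from camera to world coordinates); the wrist camera has in their place "tool_from_camera" (4x4, takes a point from camera to tool coordinates, whose origin is the TCP and whose axes are the flange's). Camera axes: x right, y up, looking along -z (the intrinsics and any distortion apply to the point x, -y, -z); pixel columns grow to the right and rows downward; lengths in m; the calibration is good to about 2 mm. A picture is of the moment at which its call begins: read the wrist's pose just before it. There is no depth.
- workorder.finish_job(): hands the job in, once; it reports no verdict.
The state is a dict: "time_s": time; "joints": joint angles; "qvel": joint speeds; "joint_torque": joint torques, N m; "tool_pos": TCP position; "tcp_rot": TCP orientation; "force": force on the tool from outside, world axes, zero at the start; "torque": the same for the moment, N m; "width": finger opening in m.
Only numpy, scipy, OpenCV 4.12 (cv2) and the standard library are available. Lean on these libraries where they do the work, as an engineer would, in place of code of your own. Each camera call takes 0.05 s, during which the arm holds its last target.

### The job

The square gauge has been left standing in the corner of the plywood jig: put it away in the square pocket of the blue gauge tray, fully seated, and let it go. Then bring the white blank into the jig's corner, flat on the bed with a long face flush against the far stop and an end flush against the side stop, press it firmly against both stops at once, and finish while still holding it pressed there (do not let go). Leave the round gauge, the tape measure and the pencil where they are.

Things in the scene. Friction and masses are not known exactly. Their poses are not given: they have to be found in the camera images.
- jig: Fixed plywood jig on the green bench, bed 220 (x) x 240 (y) x 18 mm high, origin at the centre of its underside. Its yaw varies. Two low aluminium stops stand on the bed along its +x and +y edges and form an inside corner; a thin steel strip is inlaid along its -x edge. The bed is waxed and the stops are smooth (friction about 0.3). The bed carries the gauge and the blank at the start.
- far_stop: Aluminium bar 20 (x) x 190 (y) x 16 mm high fixed on the jig bed, along the bed's +x edge, parallel to jig y; origin at the centre of its underside. Its inner face looks to jig -x, 90 mm from the jig's centre. It is rigid.
- side_stop: Aluminium bar 170 (x) x 20 (y) x 16 mm high fixed on the jig bed, along the bed's +y edge, parallel to jig x; origin at the centre of its underside. Its inner face looks to jig -y, 100 mm from the jig's centre. It is rigid.
- corner (a point): The point on the top of the jig's bed (18 mm above the bench) where the planes of the two stops' inner faces meet; axes as the jig's. The usable bed lies to its -x and -y. The bars leave a gap of about 15 mm in the corner itself.
- blank: Loose white painted wooden furniture-foot blank, 50 (x) x 80 (y) x 48 mm high, about 0.16 kg, lying on the jig bed; origin at the centre of its underside. Its 80 x 48 mm faces (those looking to its +x or -x) are the long faces. Home, its origin is 25 mm in -x and 40 mm in -y from the corner, in jig axes. It may be used either way round.
- square_gauge: Loose square gauge standing on the jig bed near the corner: aluminium foot 44 x 44 x 14 mm with an orange plastic grip bar on top, 14 (x) x 34 (y) mm, from 14 to 50 mm above its underside, about 0.12 kg; origin at the centre of its underside.
- tray: Fixed blue plastic gauge tray, 90 (x) x 270 (y) x 18 mm high, origin at the centre of its underside, with three pockets 10 mm deep in its top: a 47 mm square one at y = +85 mm, a 47 mm round one in the middle (holding the round gauge) and an empty slim one 23 x 61 mm at y = -85 mm.
- square_pocket (a point): Centre of the floor of the tray's square pocket (47 x 47 mm, 10 mm deep, sides parallel to the tray's axes), 8 mm above the bench; axes as the tray's.
- round_gauge: Loose round gauge seated in the tray's round pocket: aluminium foot 44 mm across, 14 mm high, with the same orange grip bar as the square gauge; origin at the centre of its underside. To be left alone.
- tape_measure: Loose yellow tape measure, 62 x 62 x 32 mm, beyond the work; origin at the centre of its underside. To be left alone.
- pencil: Loose flat red carpenter's pencil, 14 x 150 x 8 mm plus a point, beyond the work; origin at the centre of its underside. To be left alone.
Things that resemble listed ones, but are neither listed nor needed, are in the scene too. There is more than one size of the blank; the one meant has the size given above.

How it is judged:
By the outcome, as a careful person would: the job done as asked, in the order asked, and still so for the second after the job is handed in, while the arm keeps its last pose, push and grip.
It also fails if it takes over 67 s, if anything falls off the work surface, if the arm or the gripper's body presses on something with over 40 N, if the wrist force passes 120 N, or if a joint passes its speed limit or range.

## Working session

There is one attempt and no reset: what is moved stays moved. The work goes in short steps, Python scripts to look and compute and a tool call to move; the robot and the scene stay as the last step left them, time stands still between calls to the robot, and variables do not carry over. Pictures are saved under pics/ and viewed, and the job is handed in when it is done.

Besides the shell and the picture viewer there is one more tool, called after "Request:" by a JSON object that holds its "api" and its "payload", one argument or row to a line. drive_tool: Moves the arm, as the interface text tells. Its arguments: {"type":"object","properties":{"rows":{"type":"array"}},"required":["rows"]}

```bash
mkdir -p pics; ls; cat > h.py <<'E'
import numpy as np, cv2
from workcell import monitor, grab_frame, workorder, arm
from scipy.spatial.transform import Rotation as R
def save(n,img): cv2.imwrite('pics/'+n,cv2.cvtColor(img,cv2.COLOR_RGB2BGR))
def K(f):
    F=f['color'].shape[0]/2/np.tan(np.radians(f['fovy'])/2)
    return np.array([[F,0,f['cx']],[0,F,f['cy']],[0,0,1.]])
def toolT(o):
    T=np.eye(4); q=o['tcp_rot']; T[:3,:3]=R.from_quat([q[1],q[2],q[3],q[0]]).as_matrix(); T[:3,3]=o['tool_pos']; return T
def grab(n):
    o=monitor.get_obs(); f=grab_frame(n)
    if n=='wrist': f['T']=toolT(o)@np.array(f['tool_from_camera'])
    f['T']=np.array(f['T']); return f
def cast(f,px,z):
    p=cv2.undistortPoints(np.array(px,float).reshape(-1,1,2),K(f),np.array(f['distortion'],float)).reshape(-1,2)
    d=np.c_[p[:,0],-p[:,1],-np.ones(len(p))]@f['T'][:3,:3].T
    c=f['T'][:3,3]; s=(z-c[2])/d[:,2]
    return c+d*s[:,None]
def proj(f,P):
    P=np.atleast_2d(P); c=(P-f['T'][:3,3])@f['T'][:3,:3]
    q=c*np.array([1,-1,-1])
    return cv2.projectPoints(q.reshape(-1,1,3),np.zeros(3),np.zeros(3),K(f),np.array(f['distortion'],float))[0].reshape(-1,2)
E
python3 - <<'E'
from h import *
for n in ['scene','top','wrist']:
    f=grab(n); save(n+'0.png',f['color']); print(n,f['fovy'],f['cx'],f['cy'],f['distortion'],f['T'].round(3).tolist())
o=monitor.get_obs(); print(o); print(arm.grip_point_offset)
E
```

```text
pics
scene 45.55557912554974 317.8008401228025 202.32222176618166 [0.03463809 0.         0.         0.         0.        ] [[-0.283, -0.75, 0.598, 1.301], [0.959, -0.222, 0.176, 0.149], [0.001, 0.623, 0.782, 1.016], [0.0, 0.0, 0.0, 1.0]]
top 54.77104513254867 320.69859437582056 197.27517935888162 [-0.02461277  0.          0.          0.          0.        ] [[-0.01, 0.987, -0.162, 0.392], [-1.0, -0.009, 0.007, -0.055], [0.005, 0.162, 0.987, 0.983], [0.0, 0.0, 0.0, 1.0]]
wrist 69.37771357524935 322.71363501248373 195.57457687819527 [-0.0161513  0.         0.         0.         0.       ] [[0.296, -0.915, -0.273, 0.117], [0.955, 0.284, 0.085, 0.643], [-0.0, -0.285, 0.958, 0.383], [0.0, 0.0, 0.0, 1.0]]
{'time_s': 0.15, 'joints': array([-1.00876627,  0.50163784, -0.4268552 ,  1.55120505,  0.22078798,
        1.13832311, -0.21028957]), 'qvel': array([-7.58314602e-04, -4.75801810e-03,  7.35071553e-04, -2.78286201e-03,
       -2.01229155e-04,  5.67517710e-04,  7.67479082e-05]), 'joint_torque': array([-6.31014991e-03, -5.67108822e+01, -5.82484245e+00, -2.79457802e+01,
       -6.86380500e-02,  2.64157669e-02,  1.12757143e-04]), 'tool_pos': array([0.1912122 , 0.6206644 , 0.22591761]), 'tcp_rot': array([-1.50333771e-04,  1.48826236e-01,  9.88863069e-01, -7.47363725e-04]), 'force': array([-0.21382979, -0.49295265, -0.42706382]), 'torque': array([ 0.04573628, -0.02549895, -0.02408753]), 'width': 0.0915732960461295}
-0.0188
```

View pics/scene0.png

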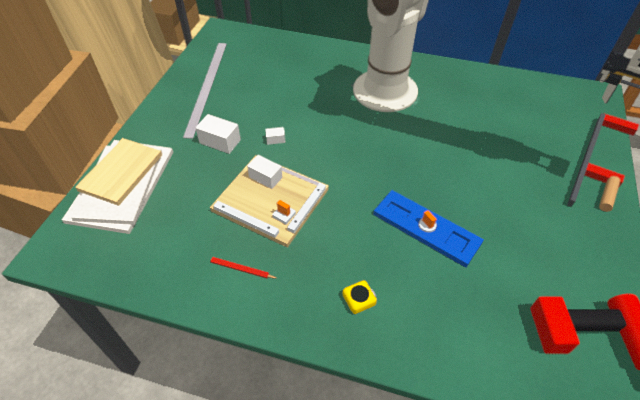

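View pics/top0.png

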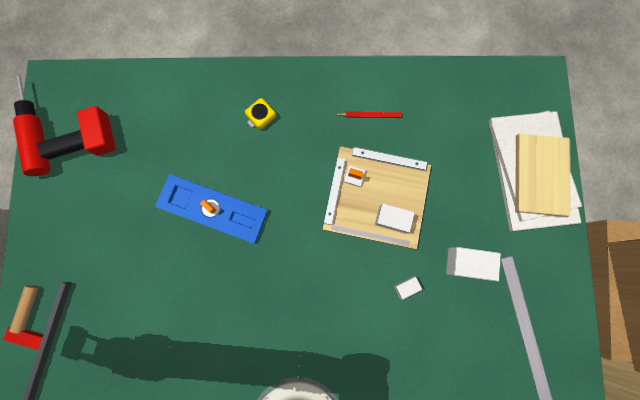

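View pics/wrist0.png

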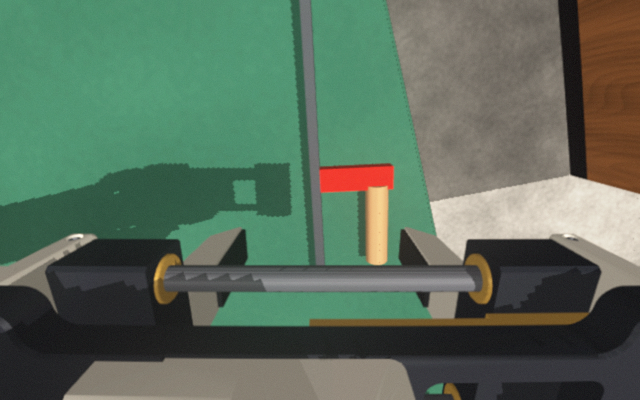

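The top view shows the jig around (378,198), with the square gauge at (355,176) in its corner. The blank is on the bed at (396,217) and the tray is at (212,208).

Things that could be mistaken for the targets:
- **Blank:** (396,217) on the bed, a large white block at (473,264) and a small white one at (409,288). I choose the one on the bed.
- **Square gauge:** (355,176), or the round gauge in the tray at (210,208). I choose (355,176).
- **Square pocket:** (180,197), or the slim pocket at (243,219). I choose (180,197).

Next I'll check these in a close crop and measure.

```bash
python3 - <<'E'
from h import *
f=grab('top'); im=f['color']
c=im[140:255,150:440]; save('crop0.png',cv2.resize(c,(0,0),fx=2.7,fy=2.7,interpolation=cv2.INTER_CUBIC))
hsv=cv2.cvtColor(im,cv2.COLOR_RGB2HSV)
def comp(m,amin=20):
    n,l,s,ce=cv2.connectedComponentsWithStats(m.astype(np.uint8)); 
    return [(s[i,4],ce[i].round(1),(l==i).astype(np.uint8)) for i in range(1,n) if s[i,4]>amin]
blue=(hsv[...,0]>100)&(hsv[...,0]<125)&(hsv[...,1]>150)&(hsv[...,2]>80)
for a,ce,m in comp(blue,300):
    r=cv2.minAreaRect(max(cv2.findContours(m,0,1)[0],key=cv2.contourArea)); b=cv2.boxPoints(r); W=cast(f,b,0.018); print('blue',a,ce,W.round(3).tolist(),W.mean(0).round(3))
wood=(hsv[...,0]>10)&(hsv[...,0]<28)&(hsv[...,1]>60)&(hsv[...,2]>120)
for a,ce,m in comp(wood,500): print('wood',a,ce)
org=(hsv[...,0]>5)&(hsv[...,0]<15)&(hsv[...,1]>200)&(hsv[...,2]>150)
for a,ce,m in comp(org,10): print('org',a,ce,cast(f,[ce],0.06).round(3))
wh=(hsv[...,1]<35)&(hsv[...,2]>150)
for a,ce,m in comp(wh,40):
    if ce[0]<520 and 140<ce[1]<300:
        r=cv2.minAreaRect(max(cv2.findContours(m,0,1)[0],key=cv2.contourArea)); print('wh',a,ce,r,cast(f,cv2.boxPoints(r),0.066).round(3)[:,:2].tolist())
E
```

```text
blue 3565 [211.7 208.5] [[0.529, 0.359, 0.018], [0.618, 0.331, 0.018], [0.52, 0.072, 0.018], [0.434, 0.102, 0.018]] [0.525 0.216 0.018]
wood 4249 [542.5 174.7]
wood 5454 [379.8 197.2]
wood 673 [622.1 230.1]
wood 2642 [618.6 351.1]
wood 502 [ 21.4 309.4]
wh 1384 [  7.1 146.6] ((6.329560279846191, 141.34458923339844), (20.1905460357666, 132.5869140625), 7.224316120147705) [[0.528, 0.748], [0.871, 0.751], [0.863, 0.697], [0.521, 0.697]]
wh 559 [389.1 158. ] ((389.178466796875, 158.05416870117188), (74.93030548095703, 7.5977091789245605), 11.689369201660156) [[0.648, -0.139], [0.667, -0.143], [0.627, -0.322], [0.609, -0.317]]
wh 882 [347.9 207.8] ((354.16070556640625, 215.93356323242188), (112.12044525146484, 54.808284759521484), 51.596736907958984) [[0.562, -0.007], [0.646, -0.112], [0.431, -0.273], [0.353, -0.169]]
wh 166 [353.2 176.9] ((354.1926574707031, 175.35781860351562), (17.43243980407715, 16.857742309570312), 16.699243545532227) [[0.581, -0.117], [0.622, -0.13], [0.609, -0.17], [0.569, -0.157]]
wh 47 [213.8 203. ] ((213.51007080078125, 202.55706787109375), (12.452324867248535, 
[... 162 characters left out ...]
), (33.92805862426758, 20.466724395751953), 15.945394515991211) [[0.479, -0.193], [0.527, -0.208], [0.503, -0.286], [0.456, -0.27]]
wh 63 [207.2 212.5] ((207.87887573242188, 212.4149627685547), (14.86173152923584, 6.605214595794678), 21.037511825561523) [[0.507, 0.228], [0.522, 0.223], [0.508, 0.189], [0.494, 0.194]]
wh 1290 [477.  263.7] ((477.0263671875, 263.63995361328125), (45.98352813720703, 28.643999099731445), 7.765166282653809) [[0.355, -0.368], [0.421, -0.381], [0.405, -0.489], [0.339, -0.475]]
wh 339 [408.5 287.5] ((408.50006103515625, 287.5000305175781), (14.758047103881836, 21.913463592529297), 63.43495178222656) [[0.331, -0.233], [0.353, -0.28], [0.323, -0.294], [0.301, -0.247]]
```

View pics/crop0.png

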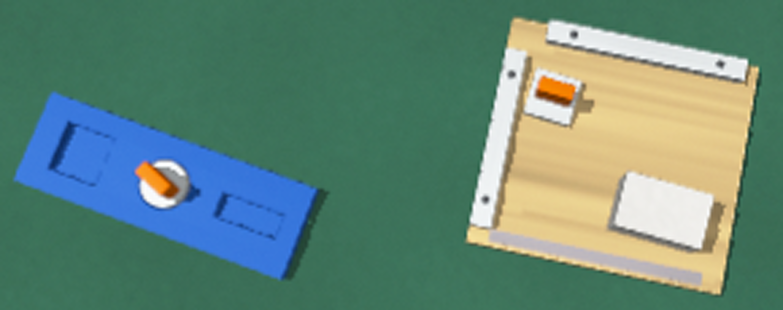

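The crop confirms the choice: the blank on the bed measures about 50 x 80 mm. I'll move over the square pocket first for a close look.

Request:
{"api": "drive_tool", "payload": {
  "rows": [
    {"dx": -36,"dy": -17},
    {"dx": -36,"dy": -17},
    {"dx": -36,"dy": -17},
    {"dx": -36,"dy": -17},
    {"dx": -36,"dy": -17},
    {"dx": -36,"dy": -17},
    {"dx": -36,"dy": -17},
    {"dx": -36,"dy": -17}
  ]
}}

```text
$.rows[0]: bad value
```

Request:
{"api": "drive_tool", "payload": {
  "rows": [
    {"dx": -36,"dy": -17},
    {"dx": -36,"dy": -17},
    {"dx": -36,"dy": -17},
    {"dx": -36,"dy": -17},
    {"dx": 0},
    {"dx": 0}
  ]
}}

```text
$.rows[0]: bad value
```

```bash
python3 - <<'E'
from h import *
f=grab('wrist'); save('w1.png',f['color']); o=monitor.get_obs(); print(o['tool_pos'],o['tcp_rot'],o['joints'].round(2),o['time_s'])
np.save('w1T.npy',f['T'])
E
```

```text
[0.19125312 0.62086508 0.22619677] [-9.62410523e-05  1.48832416e-01  9.88862310e-01 -4.84828569e-04] [-1.01  0.5  -0.43  1.55  0.22  1.14 -0.21] 0.25
```

View pics/w1.png

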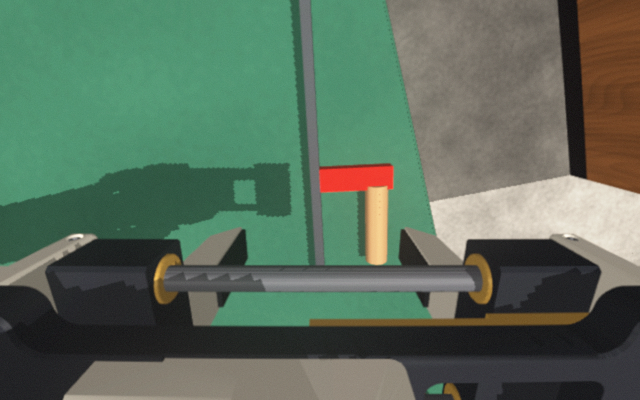

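The call was refused and the view hasn't changed. The rows probably need every key, so I'll give them all.

Request:
{"api": "drive_tool", "payload": {
  "rows": [
    {"dx": -36,"dy": -17,"dz": 0,"ax": 0,"ay": 0,"az": 0,"jaw": 0},
    {"dx": -36,"dy": -17,"dz": 0,"ax": 0,"ay": 0,"az": 0,"jaw": 0}
  ]
}}

```text
time_s: 0.42
tool_pos: [0.2472, 0.5687, 0.2265]
tcp_rot: [-0.001, 0.146, 0.989, 0.0]
force: [1.9, 0.0, -0.5]
width: 0.0919
```

Request:
{"api": "drive_tool", "payload": {
  "rows": [
    {"dx": -36,"dy": -17,"dz": 0,"ax": 0,"ay": 0,"az": 0,"jaw": 0},
    {"dx": -36,"dy": -17,"dz": 0,"ax": 0,"ay": 0,"az": 0,"jaw": 0},
    {"dx": -36,"dy": -17,"dz": 0,"ax": 0,"ay": 0,"az": 0,"jaw": 0},
    {"dx": -36,"dy": -17,"dz": 0,"ax": 0,"ay": 0,"az": 0,"jaw": 0},
    {"dx": -36,"dy": -17,"dz": 0,"ax": 0,"ay": 0,"az": 0,"jaw": 0},
    {"dx": -36,"dy": -17,"dz": 0,"ax": 0,"ay": 0,"az": 0,"jaw": 0},
    {"dx": -36,"dy": -17,"dz": 0,"ax": 0,"ay": 0,"az": 0,"jaw": 0},
    {"dx": -36,"dy": -17,"dz": 0,"ax": 0,"ay": 0,"az": 0,"jaw": 0}
  ]
}}

```text
time_s: 1.08
tool_pos: [0.4865, 0.3512, 0.2269]
tcp_rot: [0.0, 0.149, 0.989, 0.0]
force: [-0.2, 0.4, -0.7]
width: 0.0915
```

Request:
{"api": "drive_tool", "payload": {
  "rows": [
    {"dx": -36,"dy": -17,"dz": 0,"ax": 0,"ay": 0,"az": 0,"jaw": 0},
    {"dx": -36,"dy": -17,"dz": 0,"ax": 0,"ay": 0,"az": 0,"jaw": 0},
    {"dx": 0,"dy": 0,"dz": 0,"ax": 0,"ay": 0,"az": 0,"jaw": 0},
    {"dx": 0,"dy": 0,"dz": 0,"ax": 0,"ay": 0,"az": 0,"jaw": 0}
  ]
}}

```text
time_s: 1.42
tool_pos: [0.5466, 0.2954, 0.2262]
tcp_rot: [0.0, 0.152, 0.988, -0.001]
force: [-1.4, 0.3, -0.7]
width: 0.0917
```

```bash
python3 - <<'E'
from h import *
f=grab('wrist'); save('w2.png',f['color']); o=monitor.get_obs(); print(o['tool_pos'],o['tcp_rot'],o['joints'].round(2),o['time_s'])
import pickle; pickle.dump(f,open('w2.pkl','wb'))
E
```

```text
[0.54456707 0.29810188 0.22633555] [-3.75914483e-04  1.50138117e-01  9.88664959e-01 -6.45279085e-05] [-0.33  0.43 -0.29  1.63  0.13  1.1   0.62] 1.4667
```

View pics/w2.png

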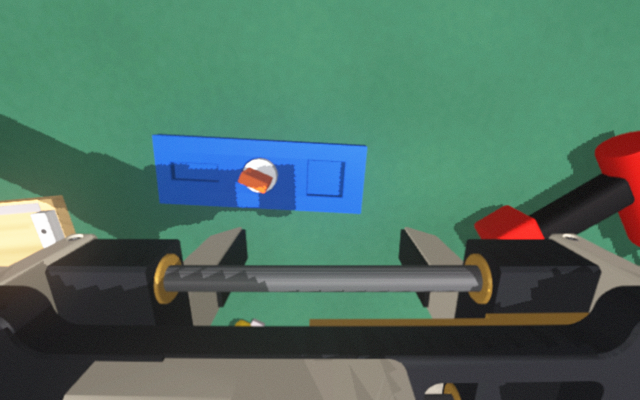

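The wrist view shows the whole tray, with outer corners near (153,135), (367,145), (362,213) and (159,203). The square pocket is about (307–344, 160–196). I'll fit both.

```bash
cat > tray.py <<'E'
from h import *
import pickle
def tray(f,tag):
    im=f['color']; hsv=cv2.cvtColor(im,cv2.COLOR_RGB2HSV)
    m=((hsv[...,0]>98)&(hsv[...,0]<128)&(hsv[...,1]>140)&(hsv[...,2]>40)).astype(np.uint8)
    m=cv2.morphologyEx(m,cv2.MORPH_CLOSE,np.ones((3,3),np.uint8))
    c=max(cv2.findContours(m,cv2.RETR_EXTERNAL,cv2.CHAIN_APPROX_NONE)[0],key=cv2.contourArea)
    W=cast(f,c.reshape(-1,2),0.018)[:,:2].astype(np.float32)*1000
    r=cv2.minAreaRect(W); print(tag,'tray rect',r)
    return c,W,r
E
python3 - <<'E'
from tray import *
f=pickle.load(open('w2.pkl','rb')); c,W,r=tray(f,'w2')
t=grab('top'); tray(t,'top')
im=f['color'].copy(); cv2.drawContours(im,[c],-1,(255,255,0),1)
save('w2crop.png',cv2.resize(im[120:225,140:380],(0,0),fx=3.3,fy=3.3,interpolation=cv2.INTER_NEAREST))
E
```

```text
w2 tray rect ((524.8701782226562, 216.33367919921875), (270.51422119140625, 92.41533660888672), 69.20094299316406)
top tray rect ((521.42138671875, 206.66427612304688), (256.21380615234375, 91.79169464111328), 69.32315063476562)
```

View pics/w2crop.png

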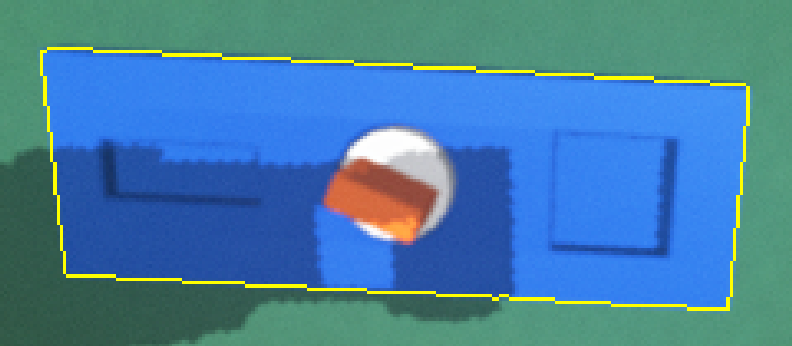

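```bash
python3 - <<'E'
from tray import *
f=pickle.load(open('w2.pkl','rb'))
p=np.array([(556,131),(678,138),(669,257),(549,249)],float)/3.3+[140,120]-0.35
W=cast(f,p,0.018)[:,:2]*1000; print(W.round(1), W.mean(0))
for i in range(4):
    d=W[(i+1)%4]-W[i]; print(np.linalg.norm(d),np.degrees(np.arctan2(d[1],d[0])))
y=np.radians(69.2); c=np.array([525.5,216]); print('pred',c+85*np.array([np.cos(y),np.sin(y)]))
E
```

```text
[[524.8 282.6]
 [541.6 326.6]
 [586.7 309.6]
 [568.9 264.9]] [555.49833369 295.91167179]
47.18509535272179 69.05910012358073
48.15755981412511 -20.6672627257979
48.15419047009895 -111.62021127740616
47.59178431020307 158.17333430639042
pred [555.6840918  295.46018249]
```

The pocket is at (555.5, 295.7) with yaw about -20.8°, and the tray outline agrees with the rim. Next I go to the jig.

Request:
{"api": "drive_tool", "payload": {
  "rows": [
    {"dx": -13.5,"dy": -35,"dz": 0,"ax": 0,"ay": 0,"az": 0,"jaw": 0},
    {"dx": -13.5,"dy": -35,"dz": 0,"ax": 0,"ay": 0,"az": 0,"jaw": 0},
    {"dx": -13.5,"dy": -35,"dz": 0,"ax": 0,"ay": 0,"az": 0,"jaw": 0},
    {"dx": -13.5,"dy": -35,"dz": 0,"ax": 0,"ay": 0,"az": 0,"jaw": 0},
    {"dx": -13.5,"dy": -35,"dz": 0,"ax": 0,"ay": 0,"az": 0,"jaw": 0},
    {"dx": -13.5,"dy": -35,"dz": 0,"ax": 0,"ay": 0,"az": 0,"jaw": 0},
    {"dx": -13.5,"dy": -35,"dz": 0,"ax": 0,"ay": 0,"az": 0,"jaw": 0},
    {"dx": -13.5,"dy": -35,"dz": 0,"ax": 0,"ay": 0,"az": 0,"jaw": 0}
  ]
}}

```text
time_s: 2.18
tool_pos: [0.5644, 0.0006, 0.227]
tcp_rot: [0.0, 0.147, 0.989, 0.0]
force: [0.8, 1.1, 0.0]
width: 0.0917
```

Request:
{"api": "drive_tool", "payload": {
  "rows": [
    {"dx": -13.5,"dy": -35,"dz": 0,"ax": 0,"ay": 0,"az": 0,"jaw": 0},
    {"dx": -13.5,"dy": -35,"dz": 0,"ax": 0,"ay": 0,"az": 0,"jaw": 0},
    {"dx": -13.5,"dy": -35,"dz": 0,"ax": 0,"ay": 0,"az": 0,"jaw": 0},
    {"dx": -13.5,"dy": -35,"dz": 0,"ax": 0,"ay": 0,"az": 0,"jaw": 0},
    {"dx": 0,"dy": 0,"dz": 0,"ax": 0,"ay": 0,"az": 0.124,"jaw": 0},
    {"dx": 0,"dy": 0,"dz": 0,"ax": 0,"ay": 0,"az": 0.124,"jaw": 0},
    {"dx": 0,"dy": 0,"dz": 0,"ax": 0,"ay": 0,"az": 0.124,"jaw": 0},
    {"dx": 0,"dy": 0,"dz": 0,"ax": 0,"ay": 0,"az": 0.124,"jaw": 0}
  ]
}}

```text
time_s: 2.85
tool_pos: [0.5755, -0.1475, 0.2267]
tcp_rot: [-0.0, 0.388, 0.921, 0.001]
force: [0.2, -0.1, 1.2]
width: 0.0921
```

Request:
{"api": "drive_tool", "payload": {
  "rows": [
    {"dx": 0,"dy": 0,"dz": 0,"ax": 0,"ay": 0,"az": 0.124,"jaw": 0},
    {"dx": 0,"dy": 0,"dz": 0,"ax": 0,"ay": 0,"az": 0.124,"jaw": 0},
    {"dx": 0,"dy": 0,"dz": 0,"ax": 0,"ay": 0,"az": 0.124,"jaw": 0},
    {"dx": 0,"dy": 0,"dz": 0,"ax": 0,"ay": 0,"az": 0.124,"jaw": 0},
    {"dx": 0,"dy": 0,"dz": 0,"ax": 0,"ay": 0,"az": 0.124,"jaw": 0},
    {"dx": 0,"dy": 0,"dz": 0,"ax": 0,"ay": 0,"az": 0.124,"jaw": 0},
    {"dx": 0,"dy": 0,"dz": 0,"ax": 0,"ay": 0,"az": 0.124,"jaw": 0},
    {"dx": 0,"dy": 0,"dz": 0,"ax": 0,"ay": 0,"az": 0.124,"jaw": 0}
  ]
}}

```text
time_s: 3.52
tool_pos: [0.5756, -0.1469, 0.2267]
tcp_rot: [-0.001, 0.78, 0.626, 0.0]
force: [0.6, 0.1, -0.9]
width: 0.0916
```

Request:
{"api": "drive_tool", "payload": {
  "rows": [
    {"dx": 0,"dy": 0,"dz": 0,"ax": 0,"ay": 0,"az": 0,"jaw": 0},
    {"dx": 0,"dy": 0,"dz": 0,"ax": 0,"ay": 0,"az": 0,"jaw": 0},
    {"dx": 0,"dy": 0,"dz": 0,"ax": 0,"ay": 0,"az": 0,"jaw": 0}
  ]
}}

```text
time_s: 3.77
tool_pos: [0.5755, -0.1485, 0.2267]
tcp_rot: [-0.0, 0.777, 0.629, 0.0]
force: [0.2, -0.4, 0.4]
width: 0.0921
```

```bash
python3 - <<'E'
from h import *
f=grab('wrist'); save('w3.png',f['color']); o=monitor.get_obs(); print(o['tool_pos'],o['tcp_rot'],o['joints'].round(2),o['time_s'])
import pickle; pickle.dump(f,open('w3.pkl','wb'))
E
```

```text
[ 0.57544843 -0.1488826   0.22672136] [-1.66356016e-04  7.77775028e-01  6.28542728e-01  1.28659353e-04] [ 0.09  0.37  0.15  1.71 -0.06  1.06  0.05] 3.8167
```

View pics/w3.png

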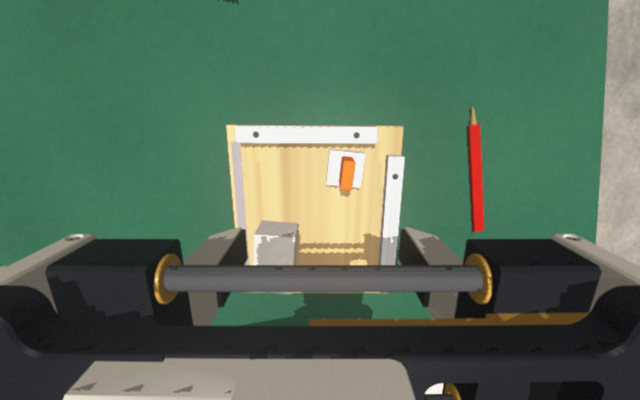

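The wrist view over the jig shows the side stop along the top (rows 127–143) and the far stop at the right (columns 385–403). The gauge foot is about (327–365, 150–188), its orange bar about (347,173), and the blank is at the lower left.

```bash
python3 - <<'E'
from h import *
import pickle
f=pickle.load(open('w3.pkl','rb')); im=f['color']
save('w3crop.png',cv2.resize(im[115:275,220:420],(0,0),fx=3.7,fy=3.7,interpolation=cv2.INTER_CUBIC))
print(f['T'][:3,3])
hsv=cv2.cvtColor(im,cv2.COLOR_RGB2HSV)
def box(m,z,roi,tag,k=3):
    mm=np.zeros(m.shape,np.uint8); y0,y1,x0,x1=roi; mm[y0:y1,x0:x1]=m[y0:y1,x0:x1]
    c=max(cv2.findContours(mm,cv2.RETR_EXTERNAL,cv2.CHAIN_APPROX_NONE)[0],key=cv2.contourArea)
    W=(cast(f,c.reshape(-1,2),z)[:,:2]*1000).astype(np.float32); r=cv2.minAreaRect(W)
    print(tag,cv2.boundingRect(c),r); print(cv2.boxPoints(r).round(1).tolist())
org=(hsv[...,0]<15)&(hsv[...,1]>180)&(hsv[...,2]>90)
box(org,0.068,(140,210,320,380),'org')
brown=(hsv[...,0]>9)&(hsv[...,0]<30)&(hsv[...,1]>50)
wh=(hsv[...,1]<40)&(hsv[...,2]>110)
box(wh|org,0.032,(145,200,322,372),'foot')
box(wh,0.034,(120,148,225,390),'side')
box(wh,0.034,(150,230,380,410),'far')
E
```

```text
[ 0.59071894 -0.07335797  0.38399852]
org (341, 160, 13, 30) ((602.67138671875, -146.38467407226562), (33.490440368652344, 12.56347942352295), 73.59011840820312)
[[591.9000244140625, -160.6999969482422], [604.0, -164.1999969482422], [613.4000244140625, -132.10000610351562], [601.4000244140625, -128.5]]
foot (326, 149, 39, 39) ((603.4279174804688, -146.8448028564453), (44.78705978393555, 43.918704986572266), 72.17749786376953)
[[575.7000122070312, -161.39999389648438], [617.5, -174.89999389648438], [631.2000122070312, -132.1999969482422], [589.4000244140625, -118.80000305175781]]
side (231, 125, 147, 23) ((562.4340209960938, -97.37568664550781), (25.827342987060547, 174.81224060058594), 77.78548431396484)
[[474.29998779296875, -91.5], [645.0999755859375, -128.5], [650.5999755859375, -103.19999694824219], [479.70001220703125, -66.30000305175781]]
far (382, 155, 23, 75) ((656.1873779296875, -190.2618408203125), (97.14249420166016, 22.504995346069336), 77.40977478027344)
[[634.5999755859375, -235.1999969482422], [656.5999755859375, -240.10000610351562], [677.7999877929688, -145.3000030517578], [655.7999877929688, -140.39999389648438]]
```

View pics/w3crop.png

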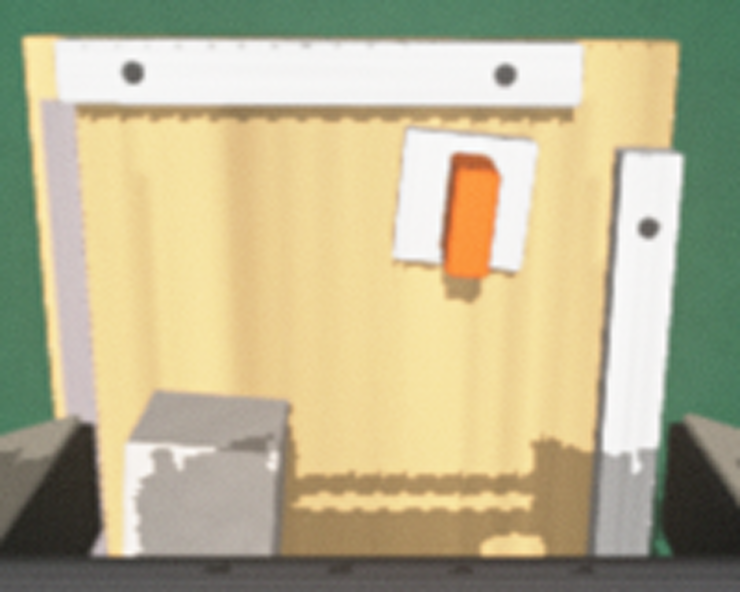

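The gauge is at (603, -146.6) with yaw about -17.5°, and the jig's yaw is about -12.4°. I'll approach the grip bar with the jaws partly closed.

Request:
{"api": "drive_tool", "payload": {
  "rows": [
    {"dx": 0,"dy": 0,"dz": 0,"ax": 0,"ay": 0,"az": 0.094,"jaw": 0.4},
    {"dx": 10.5,"dy": 25.5,"dz": 10,"ax": 0,"ay": 0,"az": 0,"jaw": 0.4},
    {"dx": 0,"dy": 0,"dz": 35,"ax": 0,"ay": 0,"az": 0,"jaw": 0.4},
    {"dx": 0,"dy": 0,"dz": 35,"ax": 0,"ay": 0,"az": 0,"jaw": 0.4},
    {"dx": 0,"dy": 0,"dz": 20,"ax": 0,"ay": 0,"az": 0,"jaw": 0.4},
    {"dx": 0,"dy": 0,"dz": 0,"ax": 0,"ay": 0,"az": 0,"jaw": 0.4},
    {"dx": 0,"dy": 0,"dz": 0,"ax": 0,"ay": 0,"az": 0,"jaw": 0.4}
  ]
}}

```text
time_s: 4.4
tool_pos: [0.6019, -0.1475, 0.1257]
tcp_rot: [-0.001, 0.807, 0.59, -0.001]
force: [0.5, -0.3, 0.5]
width: 0.0557
```

```bash
python3 - <<'E'
from h import *
f=grab('wrist'); o=monitor.get_obs(); print(o['tool_pos'],o['tcp_rot'],o['width'],o['time_s'])
T=toolT(o); print('tool y ang',np.degrees(np.arctan2(T[1,1],T[0,1])))
im=f['color'].copy()
for P in ([.603,-.1466,.068],[.603,-.1466,.032]): 
    p=proj(f,P)[0]; print(p); cv2.circle(im,tuple(int(v) for v in p),2,(0,0,255),-1)
save('w4.png',im)
E
```

```text
[ 0.6033883  -0.14790982  0.12750383] [2.27250491e-04 8.07512085e-01 5.89850917e-01 2.78157736e-04] 0.055095821052436024 4.45
tool y ang -17.707139173883284
[324.90541245 210.03893447]
[324.70651238 196.87062212]
```

View pics/w4.png

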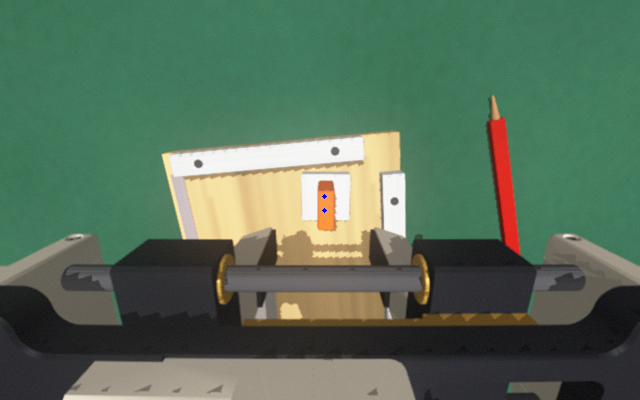

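The bar at (326,205) is centred between the fingers and aligned with them. I descend and close.

Request:
{"api": "drive_tool", "payload": {
  "rows": [
    {"dx": 1,"dy": 0,"dz": 30,"ax": 0,"ay": 0,"az": 0,"jaw": 0.4},
    {"dx": 0,"dy": 0,"dz": 30,"ax": 0,"ay": 0,"az": 0,"jaw": 0.4},
    {"dx": 0,"dy": 0,"dz": 20,"ax": 0,"ay": 0,"az": 0,"jaw": 0.4},
    {"dx": 0,"dy": 0,"dz": 10,"ax": 0,"ay": 0,"az": 0,"jaw": 0.4},
    {"dx": 0,"dy": 0,"dz": 0,"ax": 0,"ay": 0,"az": 0,"jaw": 0.4},
    {"dx": 0,"dy": 0,"dz": 0,"ax": 0,"ay": 0,"az": 0,"jaw": 0.4}
  ]
}}

```text
time_s: 4.95
tool_pos: [0.6044, -0.1472, 0.0383]
tcp_rot: [0.001, 0.808, 0.59, 0.001]
force: [0.3, -0.2, 0.1]
width: 0.0549
```

Request:
{"api": "drive_tool", "payload": {
  "rows": [
    {"dx": 0,"dy": 0,"dz": 0,"ax": 0,"ay": 0,"az": 0,"jaw": 1},
    {"dx": 0,"dy": 0,"dz": 0,"ax": 0,"ay": 0,"az": 0,"jaw": 1},
    {"dx": 0,"dy": 0,"dz": 0,"ax": 0,"ay": 0,"az": 0,"jaw": 1},
    {"dx": 0,"dy": 0,"dz": 0,"ax": 0,"ay": 0,"az": 0,"jaw": 1},
    {"dx": 0,"dy": 0,"dz": 0,"ax": 0,"ay": 0,"az": 0,"jaw": 1},
    {"dx": 0,"dy": 0,"dz": 0,"ax": 0,"ay": 0,"az": 0,"jaw": 1}
  ]
}}

```text
time_s: 5.45
tool_pos: [0.6033, -0.1468, 0.037]
tcp_rot: [0.0, 0.808, 0.59, 0.0]
force: [0.4, -0.2, 0.2]
width: 0.0197
```

Request:
{"api": "drive_tool", "payload": {
  "rows": [
    {"dx": 0,"dy": 0,"dz": 0,"ax": 0,"ay": 0,"az": 0,"jaw": 1},
    {"dx": 0,"dy": 0,"dz": 0,"ax": 0,"ay": 0,"az": 0,"jaw": 1},
    {"dx": 0,"dy": 0,"dz": 0,"ax": 0,"ay": 0,"az": 0,"jaw": 1}
  ]
}}

```text
time_s: 5.7
tool_pos: [0.6033, -0.1468, 0.0369]
tcp_rot: [0.0, 0.808, 0.589, 0.0]
force: [-0.5, 0.3, 1.3]
width: 0.014
```

Request:
{"api": "drive_tool", "payload": {
  "rows": [
    {"dx": 0,"dy": 0,"dz": -10,"ax": 0,"ay": 0,"az": 0,"jaw": 1},
    {"dx": 0,"dy": 0,"dz": -20,"ax": 0,"ay": 0,"az": 0,"jaw": 1},
    {"dx": 0,"dy": 0,"dz": -30,"ax": 0,"ay": 0,"az": 0,"jaw": 1},
    {"dx": 0,"dy": 0,"dz": -40,"ax": 0,"ay": 0,"az": 0,"jaw": 1},
    {"dx": 0,"dy": 0,"dz": 0,"ax": 0,"ay": 0,"az": 0,"jaw": 1},
    {"dx": 0,"dy": 0,"dz": 0,"ax": 0,"ay": 0,"az": 0,"jaw": 1}
  ]
}}

```text
time_s: 6.2
tool_pos: [0.6054, -0.1474, 0.1403]
tcp_rot: [0.002, 0.808, 0.589, 0.002]
force: [0.2, 1.2, -1.4]
width: 0.0142
```

```bash
python3 - <<'E'
from h import *
import pickle
f=grab('wrist'); o=monitor.get_obs(); print(o['tool_pos'],o['tcp_rot'],o['width'],o['time_s'],o['force'])
im=f['color']; pickle.dump(f,open('w5.pkl','wb')); save('w5.png',im)
E
```

```text
[ 0.60370389 -0.14690964  0.13814577] [7.58314506e-04 8.07799416e-01 5.89456403e-01 8.23843417e-04] 0.013721269348301418 6.25 [-1.03831965  1.02551844 -0.41612217]
```

View pics/w5.png

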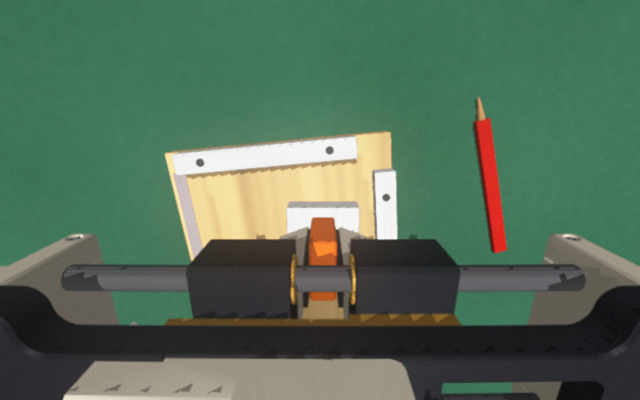

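The gauge is held, with a width of 14 mm. The foot's far edge is visible from about (288,203) to (358,204). I'll measure its offset in the tool frame and the jig lines from this view.

```bash
python3 - <<'E'
from h import *
import pickle
f=pickle.load(open('w5.pkl','rb')); o=monitor.get_obs(); T=toolT(o)
hsv=cv2.cvtColor(f['color'],cv2.COLOR_RGB2HSV); wh=(hsv[...,1]<40)&(hsv[...,2]>110)
# foot outline
tops=[(c,np.where(wh[190:235,c])[0]) for c in range(280,368,6)]
print([(c,190+t[0],190+t[-1]) for c,t in tops if len(t)])
rows=[(r,np.where(wh[r,270:375])[0]) for r in range(204,236,4)]
print([(r,270+t[0],270+t[-1]) for r,t in rows if len(t)])
z=T[2,3]-0.005
def tool(px,z): P=cast(f,px,z); return ((P-T[:3,3])@T[:3,:3]*1000).round(1)
print(tool([(288,203),(322,203),(358,203.5),(287.5,225),(359,225)],z))
save('w5crop.png',cv2.resize(f['color'][120:250,160:400],(0,0),fx=3.3,fy=3.3,interpolation=cv2.INTER_CUBIC))
E
```

```text
[(286, np.int64(209), np.int64(211)), (292, np.int64(202), np.int64(232)), (298, np.int64(202), np.int64(230)), (304, np.int64(202), np.int64(228)), (310, np.int64(202), np.int64(225)), (316, np.int64(202), np.int64(216)), (322, np.int64(202), np.int64(216)), (328, np.int64(202), np.int64(216)), (334, np.int64(202), np.int64(218)), (340, np.int64(202), np.int64(228)), (346, np.int64(202), np.int64(232)), (352, np.int64(202), np.int64(231)), (358, np.int64(207), np.int64(231))]
[(204, np.int64(289), np.int64(357)), (208, np.int64(287), np.int64(358)), (212, np.int64(287), np.int64(358)), (216, np.int64(287), np.int64(358)), (220, np.int64(287), np.int64(358)), (224, np.int64(287), np.int64(358)), (228, np.int64(287), np.int64(358)), (232, np.int64(287), np.int64(357))]
[[ 23.5 -19.7   5. ]
 [ 23.4   0.6   5. ]
 [ 23.   22.2   5.1]
 [  9.4 -20.5   5. ]
 [  9.2  23.2   5.1]]
```

View pics/w5crop.png

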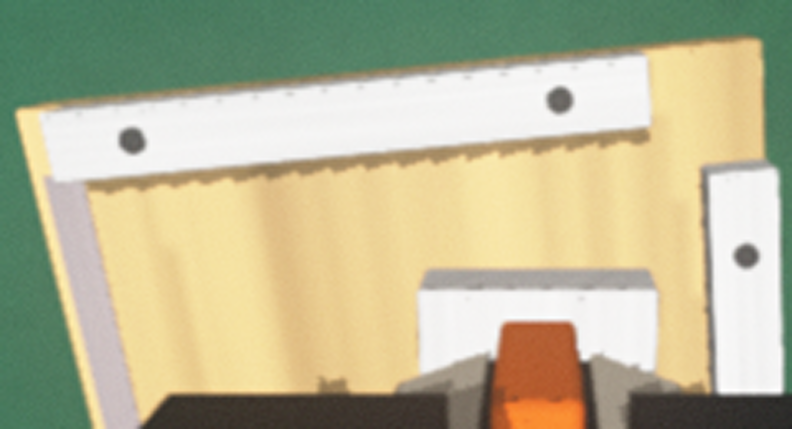

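Seen in the wrist camera, the gauge sits about 1.3 mm off in tool y. The jaws centre the bar, so that looks like camera bias, and I'll align foot and pocket within one picture. I carry it over the pocket now.

Request:
{"api": "drive_tool", "payload": {
  "rows": [
    {"dx": 34,"dy": -15,"dz": 0,"ax": 0,"ay": 0,"az": 0,"jaw": 1},
    {"dx": 34,"dy": -15,"dz": 0,"ax": 0,"ay": 0,"az": 0,"jaw": 1},
    {"dx": 34,"dy": -15,"dz": 0,"ax": 0,"ay": 0,"az": 0,"jaw": 1},
    {"dx": 34,"dy": -15,"dz": 0,"ax": 0,"ay": 0,"az": 0,"jaw": 1},
    {"dx": 34,"dy": -15,"dz": 0,"ax": 0,"ay": 0,"az": 0,"jaw": 1},
    {"dx": 34,"dy": -15,"dz": 0,"ax": 0,"ay": 0,"az": 0,"jaw": 1},
    {"dx": 34,"dy": -15,"dz": 0,"ax": 0,"ay": 0,"az": 0,"jaw": 1},
    {"dx": 34,"dy": -15,"dz": 0,"ax": 0,"ay": 0,"az": 0,"jaw": 1}
  ]
}}

```text
time_s: 6.92
tool_pos: [0.5698, 0.1501, 0.1351]
tcp_rot: [-0.001, 0.808, 0.589, -0.002]
force: [1.0, -0.3, -0.8]
width: 0.0139
```

Request:
{"api": "drive_tool", "payload": {
  "rows": [
    {"dx": 34,"dy": -15,"dz": 0,"ax": 0,"ay": 0,"az": 0,"jaw": 1},
    {"dx": 34,"dy": -15,"dz": 0,"ax": 0,"ay": 0,"az": 0,"jaw": 1},
    {"dx": 34,"dy": -15,"dz": 0,"ax": 0,"ay": 0,"az": 0,"jaw": 1},
    {"dx": 31,"dy": -15,"dz": 0,"ax": 0,"ay": 0,"az": 0,"jaw": 1},
    {"dx": 0,"dy": 0,"dz": 0,"ax": 0,"ay": 0,"az": 0.054,"jaw": 1},
    {"dx": 0,"dy": 0,"dz": 20,"ax": 0,"ay": 0,"az": 0,"jaw": 1},
    {"dx": 0,"dy": 0,"dz": 20,"ax": 0,"ay": 0,"az": 0,"jaw": 1},
    {"dx": 0,"dy": 0,"dz": 0,"ax": 0,"ay": 0,"az": 0,"jaw": 1}
  ]
}}

```text
time_s: 7.58
tool_pos: [0.5509, 0.292, 0.0911]
tcp_rot: [-0.0, 0.823, 0.568, -0.005]
force: [-1.2, -0.1, -1.2]
width: 0.0137
```

Request:
{"api": "drive_tool", "payload": {
  "rows": [
    {"dx": 0,"dy": 0,"dz": 20,"ax": 0,"ay": 0,"az": 0,"jaw": 1},
    {"dx": 0,"dy": 0,"dz": 14,"ax": 0,"ay": 0,"az": 0,"jaw": 1},
    {"dx": 0,"dy": 0,"dz": 0,"ax": 0,"ay": 0,"az": 0,"jaw": 1},
    {"dx": 0,"dy": 0,"dz": 0,"ax": 0,"ay": 0,"az": 0,"jaw": 1}
  ]
}}

```text
time_s: 7.92
tool_pos: [0.5541, 0.2929, 0.0616]
tcp_rot: [-0.0, 0.823, 0.567, -0.002]
force: [0.5, -0.5, 0.3]
width: 0.0137
```

```bash
python3 - <<'E'
from h import *
import pickle
f=grab('wrist'); o=monitor.get_obs(); print(o['tool_pos'],o['tcp_rot'],o['width'],o['time_s'],o['joints'].round(2))
T=toolT(o); print('tool y ang',np.degrees(np.arctan2(T[1,1],T[0,1])))
im=f['color']; pickle.dump((f,T),open('w6.pkl','wb')); save('w6.png',cv2.resize(im[110:260,220:420],(0,0),fx=4,fy=4,interpolation=cv2.INTER_CUBIC))
E
```

```text
[0.5550487  0.29346523 0.06267254] [-5.22768128e-05  8.23491944e-01  5.67327733e-01 -5.08230311e-04] 0.01385297826350169 7.9667 [-0.58  0.62  0.07  1.74 -0.06  0.79 -0.85]
tool y ang -20.87182464754089
```

View pics/w6.png

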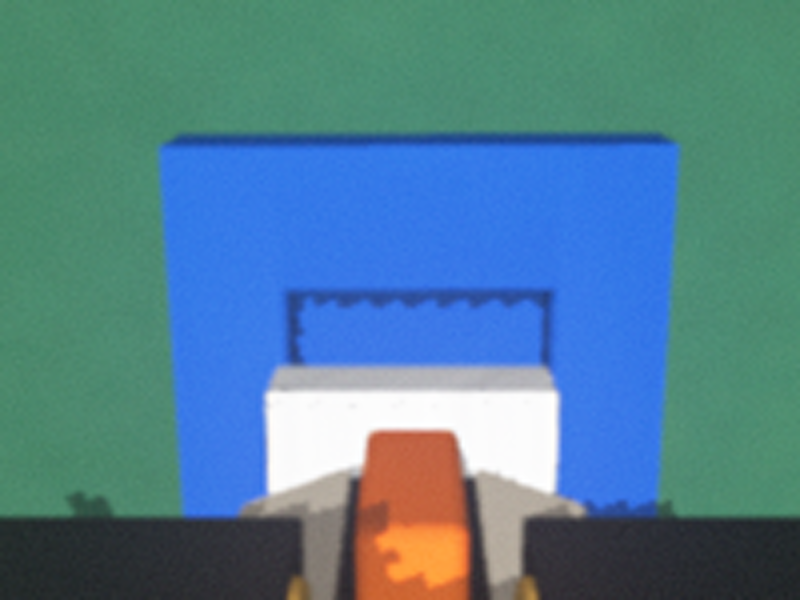

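This close view shows the pocket's far rim from (287,291) to (552,291) in the crop. The foot's lower front edge is at row 366 and its upper front edge at row 391 (columns 265–559). The yaw looks parallel.

```bash
python3 - <<'E'
from h import *
import pickle
f,T=pickle.load(open('w6.pkl','rb')); im=f['color']
def tool(px,z):
    P=cast(f,np.array(px,float)/4+[220,110]-0.375,z); return ((P-T[:3,3])@T[:3,:3]*1000).round(2)
zt=T[2,3]
print('foot top',tool([(265,391),(559,391)],zt-.005).tolist())
print('foot bot',tool([(274,366),(552,366)],zt-.019).tolist())
print('rim',tool([(287,291),(552,291),(290,365),(550,365)],.018).tolist())
print('tray far edge',tool([(161,146),(678,146),(183,515),(660,515)],.018).tolist())
hsv=cv2.cvtColor(im,cv2.COLOR_RGB2HSV)
# subpixel edge profiles
g=cv2.cvtColor(im,cv2.COLOR_RGB2GRAY).astype(int)
print('col mean v 180..208 @ c 300..345'); print([(r,int(hsv[r,300:350,2].mean()),int(hsv[r,300:350,1].mean())) for r in range(178,212)])
print('row 196 v',[(c,int(hsv[186:198,c,2].mean())) for c in list(range(288,300))+list(range(350,364))])
print('row 216 s',[(c,int(hsv[210:222,c,1].mean())) for c in list(range(282,292))+list(range(354,366))])
E
```

```text
foot top [[20.92, -23.2, 5.0], [20.84, 20.06, 4.97]]
foot bot [[20.32, -23.51, 19.0], [20.24, 20.66, 18.97]]
rim [[26.2, -23.95, 44.67], [26.12, 23.41, 44.64], [12.32, -23.86, 44.68], [12.24, 23.5, 44.65]]
tray far edge [[52.01, -44.86, 44.66], [51.84, 44.33, 44.6], [-17.51, -45.16, 44.72], [-17.65, 45.33, 44.66]]
col mean v 180..208 @ c 300..345
[(178, 232, 193), (179, 232, 193), (180, 232, 193), (181, 229, 193), (182, 198, 192), (183, 166, 184), (184, 162, 182), (185, 185, 185), (186, 211, 189), (187, 229, 191), (188, 232, 190), (189, 232, 189), (190, 232, 189), (191, 232, 189), (192, 232, 188), (193, 232, 188), (194, 232, 187), (195, 232, 187), (196, 232, 187), (197, 232, 187), (198, 231, 187), (199, 232, 188), (200, 230, 174), (201, 213, 111), (202, 190, 31), (203, 183, 7), (204, 184, 7), (205, 185, 7), (206, 186, 7), (207, 209, 5), (208, 245, 0), (209, 251, 0), (210, 251, 0), (211, 250, 0)]
row 196 v [(288, 233), (289, 233), (290, 228), (291, 202), (292, 160), (293, 140), (294, 171), (295, 208), (296, 228), (297, 231), (298, 231), (299, 228), (350, 232), (351, 232), (352, 232), (353, 232), (354, 227), (355, 193), (356, 157), (357, 184), (358, 216), (359, 230), (360, 233), (361, 233), (362, 233), (363, 233)]
row 216 s [(282, 186), (283, 185), (284, 187), (285, 170), (286, 79), (287, 2), (288, 1), (289, 0), (290, 0), (291, 0), (354, 0), (355, 0), (356, 0), (357, 1), (358, 1), (359, 55), (360, 159), (361, 187), (362, 187), (363, 187), (364, 187), (365, 187)]
```

I mixed two pose readings there, from before and after the camera call. I'll redo it with the pose that belongs to the picture.

```bash
cat >> h.py <<'E'
def ftool(f): return f['T']@np.linalg.inv(np.array(f['tool_from_camera']))
def intool(f,px,z):
    T=ftool(f); P=cast(f,px,z); return (P-T[:3,3])@T[:3,:3]*1000
E
python3 - <<'E'
from h import *
import pickle
f,_=pickle.load(open('w6.pkl','rb')); T=ftool(f); print(T[:3,3],np.degrees(np.arctan2(T[1,1],T[0,1])))
def tool(px,z): return intool(f,np.array(px,float)/4+[220,110]-0.375,z).round(2).tolist()
zt=T[2,3]
print('foot top',tool([(265,391),(559,391)],zt-.005))
print('foot bot',tool([(274,366),(552,366)],zt-.019))
print('rim',tool([(287,291),(552,291),(290,365),(550,365)],.018))
print('tray',tool([(161,146),(678,146),(183,515),(660,515)],.018))
f=pickle.load(open('w5.pkl','rb')); z=ftool(f)[2,3]
print(intool(f,[(286.8,225),(358.8,225),(322,207.5)],z-.005),intool(f,[(322,201.7)],z-.019))
E
```

```text
[0.5540573  0.29294989 0.06155873] -20.872637265604006
foot top [[21.38, -22.6, 4.99], [21.31, 20.96, 4.9]]
foot bot [[20.83, -22.88, 19.0], [20.75, 21.57, 18.9]]
rim [[27.12, -23.14, 43.54], [27.03, 24.22, 43.43], [13.24, -23.05, 43.58], [13.16, 24.31, 43.47]]
tray [[52.93, -44.05, 43.52], [52.75, 45.14, 43.32], [-16.6, -44.35, 43.7], [-16.73, 46.14, 43.5]]
[[ 10.21903528 -22.47494726   4.86879336]
 [ 10.00042049  21.01109069   5.13973831]
 [ 21.2697804   -1.20241835   5.0109697 ]] [[20.41340865 -1.22929846 19.01033991]]
```

Request:
{"api": "drive_tool", "payload": {
  "rows": [
    {"dx": 4,"dy": 1.4,"dz": 0,"ax": 0,"ay": 0,"az": 0,"jaw": 1},
    {"dx": 0,"dy": 0,"dz": 10,"ax": 0,"ay": 0,"az": 0,"jaw": 1},
    {"dx": 0,"dy": 0,"dz": 10,"ax": 0,"ay": 0,"az": 0,"jaw": 1},
    {"dx": 0,"dy": 0,"dz": 0,"ax": 0,"ay": 0,"az": 0,"jaw": 1},
    {"dx": 0,"dy": 0,"dz": 0,"ax": 0,"ay": 0,"az": 0,"jaw": 1},
    {"dx": 0,"dy": 0,"dz": 0,"ax": 0,"ay": 0,"az": 0,"jaw": 1},
    {"dx": 0,"dy": 0,"dz": 0,"ax": 0,"ay": 0,"az": 0,"jaw": 1}
  ]
}}

```text
time_s: 8.55
tool_pos: [0.5581, 0.2971, 0.0429]
tcp_rot: [0.0, 0.823, 0.567, 0.0]
force: [0.4, -0.4, -1.0]
width: 0.014
```

```bash
python3 - <<'E'
from h import *
import pickle
f=grab('wrist'); o=monitor.get_obs(); print(o['tool_pos'],o['force'],ftool(f)[:3,3])
im=f['color']; pickle.dump(f,open('w7.pkl','wb')); save('w7.png',cv2.resize(im[110:260,220:420],(0,0),fx=4,fy=4,interpolation=cv2.INTER_CUBIC))
E
```

```text
[0.55821687 0.29709942 0.04300977] [ 0.31216794  0.11431839 -1.28072797] [0.55813884 0.29705934 0.04287402]
```

View pics/w7.png

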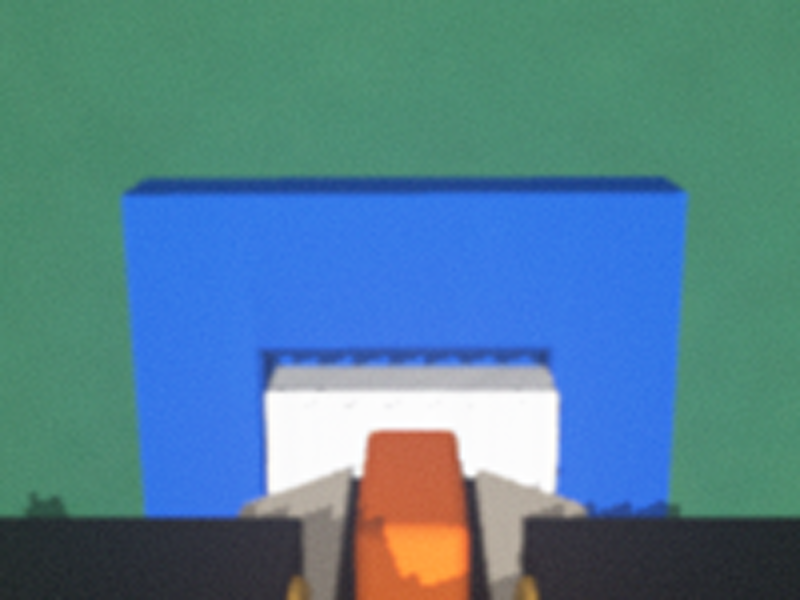

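```bash
python3 - <<'E'
from h import *
import pickle
f=pickle.load(open('w7.pkl','rb')); zt=ftool(f)[2,3]; im=f['color']
def tool(px,z): return intool(f,np.array(px,float)/4+[220,110]-0.375,z).round(2).tolist()
print('foot top',tool([(265,391),(559,391)],zt-.005))
print('foot bot',tool([(272,366),(553,366)],zt-.019))
print('rim',tool([(261,350),(553,350)],.018))
print('tray',tool([(123,194),(687,191),(146,515),(668,515)],.018))
hsv=cv2.cvtColor(im,cv2.COLOR_RGB2HSV)
print([(r,int(hsv[r,292:350,2].mean()),int(hsv[r,292:350,1].mean())) for r in range(193,210)])
for c in (260,290,320,350,380): 
    print(c,[int(v) for v in hsv[150:162,c-3:c+4,2].mean(1)])
E
```

```text
foot top [[21.37, -22.6, 5.0], [21.26, 20.97, 5.01]]
foot bot [[20.82, -23.21, 19.0], [20.72, 21.74, 19.01]]
rim [[21.73, -25.66, 24.87], [21.62, 22.4, 24.88]]
tray [[47.59, -46.53, 24.88], [47.86, 42.79, 24.89], [-7.86, -46.63, 24.86], [-8.09, 43.17, 24.88]]
[(193, 232, 187), (194, 232, 187), (195, 232, 187), (196, 223, 187), (197, 187, 181), (198, 166, 174), (199, 180, 178), (200, 202, 166), (201, 205, 105), (202, 190, 30), (203, 184, 7), (204, 185, 7), (205, 185, 7), (206, 186, 7), (207, 209, 5), (208, 245, 0), (209, 251, 0)]
260 [139, 138, 138, 134, 124, 136, 140, 145, 179, 223, 231, 231]
290 [141, 141, 142, 136, 131, 139, 142, 153, 194, 228, 232, 232]
320 [143, 141, 143, 135, 134, 143, 143, 154, 194, 229, 233, 232]
350 [140, 139, 141, 133, 134, 141, 142, 159, 208, 230, 232, 231]
380 [139, 139, 139, 130, 133, 141, 140, 157, 205, 229, 231, 231]
```

The offsets from foot to pocket are now about -0.7 mm in tool x and -0.95 mm in tool y. I correct those and lower slowly.

Request:
{"api": "drive_tool", "payload": {
  "rows": [
    {"dx": -0.6,"dy": -1,"dz": 0,"ax": 0,"ay": 0,"az": 0,"jaw": 1},
    {"dx": 0,"dy": 0,"dz": 2,"ax": 0,"ay": 0,"az": 0,"jaw": 1},
    {"dx": 0,"dy": 0,"dz": 2,"ax": 0,"ay": 0,"az": 0,"jaw": 1},
    {"dx": 0,"dy": 0,"dz": 2,"ax": 0,"ay": 0,"az": 0,"jaw": 1},
    {"dx": 0,"dy": 0,"dz": 2,"ax": 0,"ay": 0,"az": 0,"jaw": 1},
    {"dx": 0,"dy": 0,"dz": 0,"ax": 0,"ay": 0,"az": 0,"jaw": 1},
    {"dx": 0,"dy": 0,"dz": 0,"ax": 0,"ay": 0,"az": 0,"jaw": 1}
  ]
}}

```text
time_s: 9.18
tool_pos: [0.5567, 0.2967, 0.0344]
tcp_rot: [-0.0, 0.823, 0.567, -0.0]
force: [-0.5, 0.1, -0.7]
width: 0.0141
```

Request:
{"api": "drive_tool", "payload": {
  "rows": [
    {"dx": 0,"dy": 0,"dz": 2,"ax": 0,"ay": 0,"az": 0,"jaw": 1},
    {"dx": 0,"dy": 0,"dz": 2,"ax": 0,"ay": 0,"az": 0,"jaw": 1},
    {"dx": 0,"dy": 0,"dz": 2,"ax": 0,"ay": 0,"az": 0,"jaw": 1},
    {"dx": 0,"dy": 0,"dz": 0,"ax": 0,"ay": 0,"az": 0,"jaw": 1},
    {"dx": 0,"dy": 0,"dz": 0,"ax": 0,"ay": 0,"az": 0,"jaw": 1}
  ]
}}

```text
time_s: 9.6
tool_pos: [0.5566, 0.2967, 0.0285]
tcp_rot: [-0.0, 0.823, 0.567, -0.0]
force: [-0.3, -0.3, -0.4]
width: 0.0139
```

No contact forces, and the foot's underside is at about 9.5 mm, so it's inside the pocket. I go the last 1.5 mm, look at it, then release.

Request:
{"api": "drive_tool", "payload": {
  "rows": [
    {"dx": 0,"dy": 0,"dz": 1,"ax": 0,"ay": 0,"az": 0,"jaw": 1},
    {"dx": 0,"dy": 0,"dz": 0.7,"ax": 0,"ay": 0,"az": 0,"jaw": 1},
    {"dx": 0,"dy": 0,"dz": 0,"ax": 0,"ay": 0,"az": 0,"jaw": 1},
    {"dx": 0,"dy": 0,"dz": 0,"ax": 0,"ay": 0,"az": 0,"jaw": 1}
  ]
}}

```text
time_s: 9.93
tool_pos: [0.5568, 0.2968, 0.027]
tcp_rot: [-0.0, 0.823, 0.567, -0.0]
force: [0.6, -0.2, -2.2]
width: 0.0134
```

Request:
{"api": "drive_tool", "payload": {
  "rows": [
    {"dx": 0,"dy": 0,"dz": 0,"ax": 0,"ay": 0,"az": 0,"jaw": 0.4},
    {"dx": 0,"dy": 0,"dz": 0,"ax": 0,"ay": 0,"az": 0,"jaw": 0.4},
    {"dx": 0,"dy": 0,"dz": 0,"ax": 0,"ay": 0,"az": 0,"jaw": 0.4},
    {"dx": 0,"dy": 0,"dz": 0,"ax": 0,"ay": 0,"az": 0,"jaw": 0.4},
    {"dx": 0,"dy": 0,"dz": 0,"ax": 0,"ay": 0,"az": 0,"jaw": 0.4},
    {"dx": 0,"dy": 0,"dz": 0,"ax": 0,"ay": 0,"az": 0,"jaw": 0.4}
  ]
}}

```text
time_s: 10.43
tool_pos: [0.5568, 0.2969, 0.0271]
tcp_rot: [-0.0, 0.823, 0.567, 0.0]
force: [0.1, -0.8, 0.1]
width: 0.0491
```

```bash
python3 - <<'E'
from h import *
f=grab('wrist'); o=monitor.get_obs(); print(o['tool_pos'],o['force'],o['width'])
im=f['color']; save('w8.png',cv2.resize(im[110:260,220:420],(0,0),fx=4,fy=4,interpolation=cv2.INTER_CUBIC))
E
```

```text
[0.55681552 0.29685892 0.02705615] [0.19204442 0.30002481 0.33409454] 0.05232365721812423
```

View pics/w8.png

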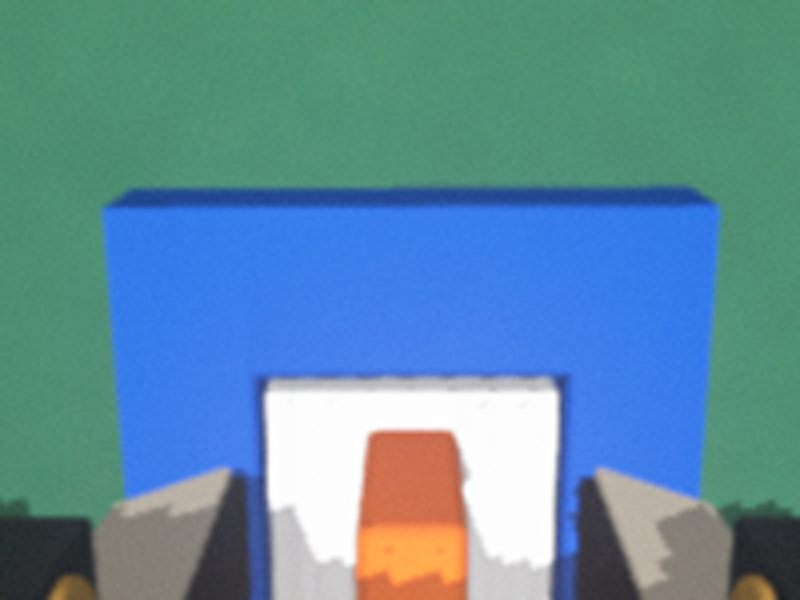

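The gauge sits flush in the pocket with an even gap all round (foot at crop columns 264–557), and the jaws are clear. I retreat upward and go to the blank.

Request:
{"api": "drive_tool", "payload": {
  "rows": [
    {"dx": 0,"dy": 0,"dz": -15,"ax": 0,"ay": 0,"az": 0,"jaw": 0.4},
    {"dx": 0,"dy": 0,"dz": -30,"ax": 0,"ay": 0,"az": 0,"jaw": 0.4},
    {"dx": 0,"dy": 0,"dz": -40,"ax": 0,"ay": 0,"az": 0,"jaw": 0.4},
    {"dx": 0,"dy": 0,"dz": -40,"ax": 0,"ay": 0,"az": 0,"jaw": 0.4},
    {"dx": 0,"dy": 0,"dz": -40,"ax": 0,"ay": 0,"az": 0,"jaw": 0},
    {"dx": 0,"dy": 0,"dz": -30,"ax": 0,"ay": 0,"az": 0,"jaw": 0},
    {"dx": -37.4,"dy": 9.2,"dz": 0,"ax": 0,"ay": 0,"az": 0,"jaw": 0},
    {"dx": -37.4,"dy": 9.2,"dz": 0,"ax": 0,"ay": 0,"az": 0,"jaw": 0}
  ]
}}

```text
time_s: 11.15
tool_pos: [0.5485, 0.2233, 0.225]
tcp_rot: [-0.0, 0.822, 0.57, 0.003]
force: [0.2, -0.4, -1.1]
width: 0.0775
```

Request:
{"api": "drive_tool", "payload": {
  "rows": [
    {"dx": -37.4,"dy": 9.2,"dz": 0,"ax": 0,"ay": 0,"az": 0,"jaw": 0},
    {"dx": -37.4,"dy": 9.2,"dz": 0,"ax": 0,"ay": 0,"az": 0,"jaw": 0},
    {"dx": -37.4,"dy": 9.2,"dz": 0,"ax": 0,"ay": 0,"az": 0,"jaw": 0},
    {"dx": -37.4,"dy": 9.2,"dz": 0,"ax": 0,"ay": 0,"az": 0,"jaw": 0},
    {"dx": -37.4,"dy": 9.2,"dz": 0,"ax": 0,"ay": 0,"az": 0,"jaw": 0},
    {"dx": -37.4,"dy": 9.2,"dz": 0,"ax": 0,"ay": 0,"az": 0,"jaw": 0},
    {"dx": -37.4,"dy": 9.2,"dz": 0,"ax": 0,"ay": 0,"az": 0,"jaw": 0},
    {"dx": -37.4,"dy": 9.2,"dz": 0,"ax": 0,"ay": 0,"az": 0,"jaw": 0}
  ]
}}

```text
time_s: 11.82
tool_pos: [0.5091, -0.0872, 0.2223]
tcp_rot: [0.0, 0.823, 0.567, 0.0]
force: [0.6, 0.0, 0.5]
width: 0.0918
```

Request:
{"api": "drive_tool", "payload": {
  "rows": [
    {"dx": -37.4,"dy": 9.2,"dz": 0,"ax": 0,"ay": 0,"az": 0,"jaw": 0},
    {"dx": -37.4,"dy": 9.2,"dz": 0,"ax": 0,"ay": 0,"az": 0,"jaw": 0},
    {"dx": -37.4,"dy": 9.2,"dz": 0,"ax": 0,"ay": 0,"az": 0,"jaw": 0},
    {"dx": -37.4,"dy": 9.2,"dz": 0,"ax": 0,"ay": 0,"az": 0,"jaw": 0},
    {"dx": 0,"dy": 0,"dz": 0,"ax": 0,"ay": 0,"az": -0.06,"jaw": 0},
    {"dx": 0,"dy": 0,"dz": 0,"ax": 0,"ay": 0,"az": 0,"jaw": 0},
    {"dx": 0,"dy": 0,"dz": 0,"ax": 0,"ay": 0,"az": 0,"jaw": 0},
    {"dx": 0,"dy": 0,"dz": 0,"ax": 0,"ay": 0,"az": 0,"jaw": 0}
  ]
}}

```text
time_s: 12.48
tool_pos: [0.4912, -0.2367, 0.2219]
tcp_rot: [-0.0, 0.806, 0.592, 0.0]
force: [0.2, -0.0, -0.3]
width: 0.0918
```

Request:
{"api": "drive_tool", "payload": {
  "rows": [
    {"dx": 0,"dy": 0,"dz": 0,"ax": 0,"ay": 0,"az": 0,"jaw": 0},
    {"dx": 0,"dy": 0,"dz": 0,"ax": 0,"ay": 0,"az": 0,"jaw": 0},
    {"dx": 0,"dy": 0,"dz": 0,"ax": 0,"ay": 0,"az": 0,"jaw": 0}
  ]
}}

```text
time_s: 12.73
tool_pos: [0.4912, -0.2372, 0.222]
tcp_rot: [-0.0, 0.806, 0.593, 0.0]
force: [0.0, 0.3, 0.3]
width: 0.0916
```

```bash
python3 - <<'E'
from h import *
import pickle
f=grab('wrist'); o=monitor.get_obs(); T=ftool(f); print(o['tool_pos'],T[:3,3],np.degrees(np.arctan2(T[1,1],T[0,1])),o['width'])
im=f['color']; pickle.dump(f,open('w9.pkl','wb')); save('w9.png',im)
f=grab('top'); save('top9.png',f['color'])
E
```

```text
[ 0.4910967  -0.23747501  0.22204589] [ 0.49117298 -0.23724384  0.2220372 ] -17.328350209192802 0.09160119342186093
```

View pics/w9.png

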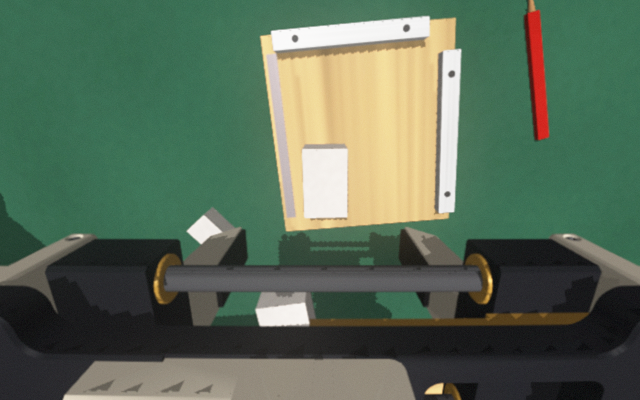

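View pics/top9.png

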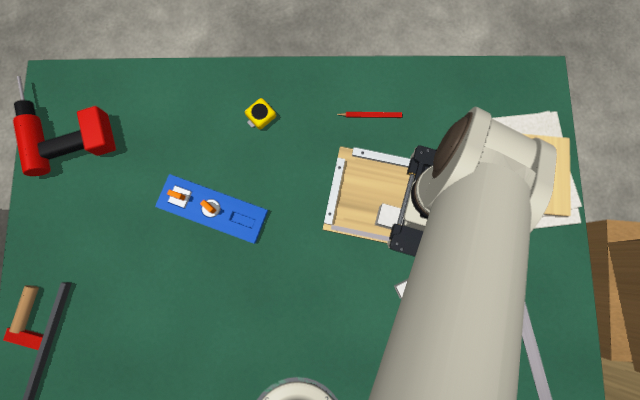

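The whole jig is visible from a settled pose. The blank's top is at about (303–347, 147–218), the side stop runs from (272,42) to (430,30), and the far stop from (450,50) to (446,212). The top view shows the gauge in the square pocket at (178,196). I'll measure the blank and both inner faces.

```bash
python3 - <<'E'
from h import *
import pickle
f=pickle.load(open('w9.pkl','rb')); im=f['color']; hsv=cv2.cvtColor(im,cv2.COLOR_RGB2HSV)
save('w9crop.png',cv2.resize(im[10:240,255:470],(0,0),fx=2.6,fy=2.6,interpolation=cv2.INTER_CUBIC))
wh=((hsv[...,1]<40)&(hsv[...,2]>150))
def box(m,z,roi,tag):
    mm=np.zeros(m.shape,np.uint8); y0,y1,x0,x1=roi; mm[y0:y1,x0:x1]=m[y0:y1,x0:x1]
    c=max(cv2.findContours(mm,cv2.RETR_EXTERNAL,cv2.CHAIN_APPROX_NONE)[0],key=cv2.contourArea)
    W=(cast(f,c.reshape(-1,2),z)[:,:2]*1000).astype(np.float32); r=cv2.minAreaRect(W)
    print(tag,cv2.boundingRect(c),r); print(cv2.boxPoints(r).round(1).tolist())
box(wh,0.066,(140,222,296,352),'blank')
box(wh,0.034,(12,56,268,433),'side')
box(wh,0.034,(45,218,434,465),'far')
print(f['T'][:3,3])
E
```

```text
blank (302, 145, 46, 73) ((492.6207275390625, -238.2579345703125), (83.09740447998047, 49.43879318237305), 73.28631591796875)
[[457.0, -270.8999938964844], [504.29998779296875, -285.20001220703125], [528.2000122070312, -205.60000610351562], [480.8999938964844, -191.39999389648438]]
side (271, 16, 159, 36) ((565.3966674804688, -96.50178527832031), (21.115108489990234, 169.49203491210938), 77.5029525756836)
[[480.3999938964844, -88.5], [645.9000244140625, -125.0999984741211], [650.4000244140625, -104.5], [484.8999938964844, -67.9000015258789]]
far (438, 49, 24, 164) ((646.37353515625, -237.22604370117188), (189.59059143066406, 21.224933624267578), 77.38821411132812)
[[615.2999877929688, -327.3999938964844], [636.0, -332.1000061035156], [677.4000244140625, -147.0], [656.7000122070312, -142.39999389648438]]
[ 0.5132561  -0.16390981  0.37929831]
```

View pics/w9crop.png

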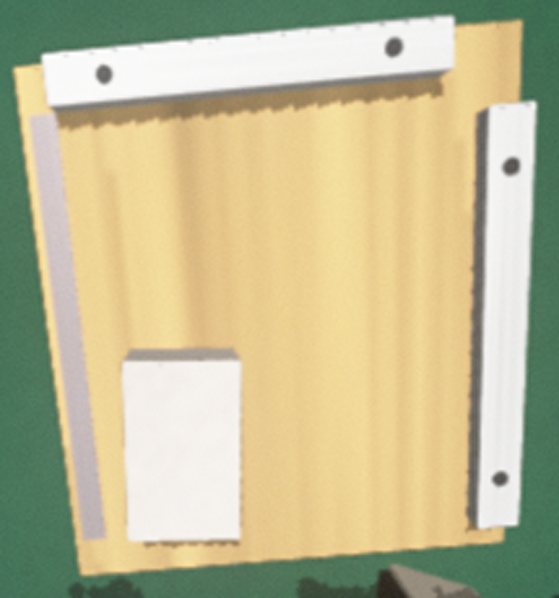

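The blank is at (492.2, -239.7) with yaw -16.7°. The jig's yaw is -12.55°, and the move home is about +115 mm in jig x and +105.7 mm in jig y. I descend onto the blank and grip across its 50 mm.

Request:
{"api": "drive_tool", "payload": {
  "rows": [
    {"dx": -2,"dy": 1.7,"dz": 10,"ax": 0,"ay": 0,"az": -0.011,"jaw": 0},
    {"dx": 0,"dy": 0,"dz": 35,"ax": 0,"ay": 0,"az": 0,"jaw": 0},
    {"dx": 0,"dy": 0,"dz": 40,"ax": 0,"ay": 0,"az": 0,"jaw": 0},
    {"dx": 0,"dy": 0,"dz": 40,"ax": 0,"ay": 0,"az": 0,"jaw": 0},
    {"dx": 0,"dy": 0,"dz": 35,"ax": 0,"ay": 0,"az": 0,"jaw": 0},
    {"dx": 0,"dy": 0,"dz": 15,"ax": 0,"ay": 0,"az": 0,"jaw": 0},
    {"dx": 0,"dy": 0,"dz": 8,"ax": 0,"ay": 0,"az": 0,"jaw": 0},
    {"dx": 0,"dy": 0,"dz": 0,"ax": 0,"ay": 0,"az": 0,"jaw": 0}
  ]
}}

```text
time_s: 13.5
tool_pos: [0.4901, -0.2403, 0.0366]
tcp_rot: [-0.002, 0.803, 0.596, -0.001]
force: [0.8, 0.8, 0.7]
width: 0.0918
```

Request:
{"api": "drive_tool", "payload": {
  "rows": [
    {"dx": 0,"dy": 0,"dz": 0,"ax": 0,"ay": 0,"az": 0,"jaw": 0},
    {"dx": 0,"dy": 0,"dz": 0,"ax": 0,"ay": 0,"az": 0,"jaw": 0.6},
    {"dx": 0,"dy": 0,"dz": 0,"ax": 0,"ay": 0,"az": 0,"jaw": 0.6},
    {"dx": 0,"dy": 0,"dz": 0,"ax": 0,"ay": 0,"az": 0,"jaw": 0.6},
    {"dx": 0,"dy": 0,"dz": 0,"ax": 0,"ay": 0,"az": 0,"jaw": 1},
    {"dx": 0,"dy": 0,"dz": 0,"ax": 0,"ay": 0,"az": 0,"jaw": 1},
    {"dx": 0,"dy": 0,"dz": 0,"ax": 0,"ay": 0,"az": 0,"jaw": 1},
    {"dx": 0,"dy": 0,"dz": 0,"ax": 0,"ay": 0,"az": 0,"jaw": 1}
  ]
}}

```text
time_s: 14.17
tool_pos: [0.492, -0.2408, 0.0392]
tcp_rot: [0.0, 0.803, 0.596, 0.0]
force: [0.3, -0.0, 1.1]
width: 0.0493
```

Request:
{"api": "drive_tool", "payload": {
  "rows": [
    {"dx": 0,"dy": 0,"dz": 0,"ax": 0,"ay": 0,"az": 0,"jaw": 1},
    {"dx": 0,"dy": 0,"dz": 0,"ax": 0,"ay": 0,"az": 0,"jaw": 1},
    {"dx": 0,"dy": 0,"dz": 0,"ax": 0,"ay": 0,"az": 0,"jaw": 1},
    {"dx": 0,"dy": 0,"dz": 0,"ax": 0,"ay": 0,"az": 0,"jaw": 1}
  ]
}}

```text
time_s: 14.5
tool_pos: [0.492, -0.2408, 0.0392]
tcp_rot: [0.0, 0.803, 0.596, 0.0]
force: [-1.1, 1.5, 3.4]
width: 0.0499
```

```bash
python3 - <<'E'
from h import *
import pickle
f=grab('wrist'); o=monitor.get_obs(); T=ftool(f); print(o['tool_pos'],np.degrees(np.arctan2(T[1,1],T[0,1])),o['width'],o['force'])
im=f['color']; pickle.dump(f,open('w10.pkl','wb')); save('w10.png',im)
E
```

```text
[ 0.49198267 -0.24078232  0.03920953] -16.779866832852832 0.04994785810574832 [-1.00430023  0.90921407  4.12992099]
```

View pics/w10.png

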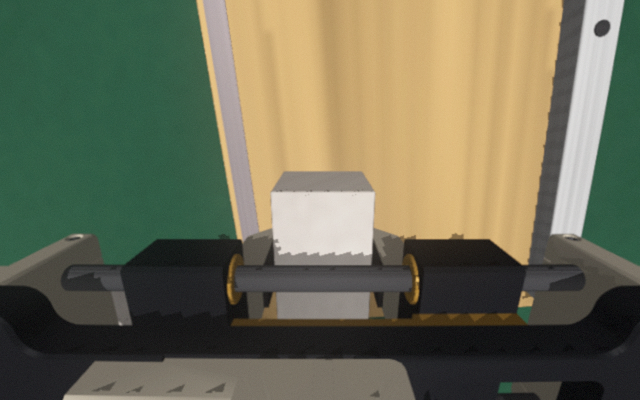

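The grip holds at a width of 49.9 mm, with the blank square in the jaws. I turn it to the jig's yaw and slide it to within several millimetres of both stops.

Request:
{"api": "drive_tool", "payload": {
  "rows": [
    {"dx": 0,"dy": 0,"dz": -1,"ax": 0,"ay": 0,"az": -0.037,"jaw": 1},
    {"dx": 0,"dy": 0,"dz": 0,"ax": 0,"ay": 0,"az": -0.037,"jaw": 1},
    {"dx": 16,"dy": 17,"dz": 0,"ax": 0,"ay": 0,"az": 0,"jaw": 1},
    {"dx": 20,"dy": 22,"dz": 0,"ax": 0,"ay": 0,"az": 0,"jaw": 1},
    {"dx": 24,"dy": 26,"dz": 0,"ax": 0,"ay": 0,"az": 0,"jaw": 1},
    {"dx": 20,"dy": 22,"dz": 0,"ax": 0,"ay": 0,"az": 0,"jaw": 1},
    {"dx": 14,"dy": 16,"dz": 0,"ax": 0,"ay": 0,"az": 0,"jaw": 1},
    {"dx": 0,"dy": 0,"dz": 0,"ax": 0,"ay": 0,"az": 0,"jaw": 1}
  ]
}}

```text
time_s: 15.22
tool_pos: [0.6175, -0.166, 0.0394]
tcp_rot: [0.0, 0.778, 0.628, 0.002]
force: [0.9, 1.0, -1.9]
width: 0.0498
```

Request:
{"api": "drive_tool", "payload": {
  "rows": [
    {"dx": 0,"dy": 0,"dz": 0,"ax": 0,"ay": 0,"az": 0,"jaw": 1},
    {"dx": 0,"dy": 0,"dz": 0,"ax": 0,"ay": 0,"az": 0,"jaw": 1},
    {"dx": 0,"dy": 0,"dz": 0,"ax": 0,"ay": 0,"az": 0,"jaw": 1},
    {"dx": 0,"dy": 0,"dz": 0,"ax": 0,"ay": 0,"az": 0,"jaw": 1}
  ]
}}

```text
time_s: 15.55
tool_pos: [0.6111, -0.1727, 0.0396]
tcp_rot: [-0.0, 0.781, 0.625, -0.001]
force: [-0.6, -1.0, -2.0]
width: 0.05
```

```bash
python3 - <<'E'
from h import *
import pickle
f=grab('wrist'); o=monitor.get_obs(); T=ftool(f); print(o['tool_pos'],np.degrees(np.arctan2(T[1,1],T[0,1])),o['width'],o['force'])
p=o['tool_pos'][:2]*1000; th=np.radians(-12.55); print('uv',p@[np.cos(th),np.sin(th)],p@[-np.sin(th),np.cos(th)])
im=f['color']; pickle.dump(f,open('w11.pkl','wb')); save('w11.png',im)
s=grab('scene'); save('s11.png',cv2.resize(s['color'][150:260,190:350],(0,0),fx=4.5,fy=4.5,interpolation=cv2.INTER_CUBIC))
E
```

```text
[ 0.61134701 -0.17258459  0.03971555] -12.667558317902023 0.050085812560846724 [ 0.81262041  0.15215154 -2.29562964]
uv 634.2411133701853 -35.62047186440332
```

View pics/w11.png

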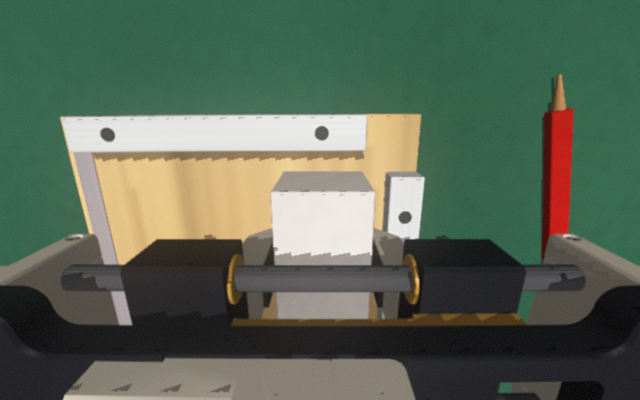

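View pics/s11.png

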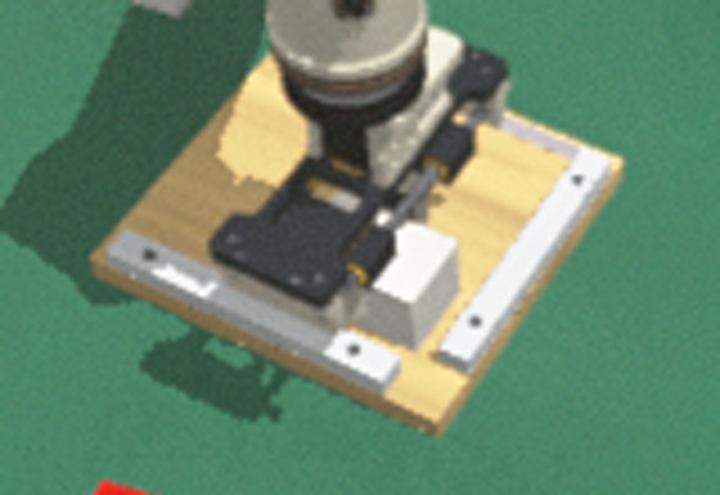

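The blank is parallel to both stops, with about 13 mm left each way. I lower it onto the bed and approach the stops.

Request:
{"api": "drive_tool", "payload": {
  "rows": [
    {"dx": 5,"dy": 5,"dz": 0.5,"ax": 0,"ay": 0,"az": 0,"jaw": 1},
    {"dx": 4,"dy": 4,"dz": 0,"ax": 0,"ay": 0,"az": 0,"jaw": 1},
    {"dx": 1,"dy": 1.5,"dz": 0,"ax": 0,"ay": 0,"az": 0,"jaw": 1},
    {"dx": 0,"dy": 0,"dz": 0,"ax": 0,"ay": 0,"az": 0,"jaw": 1},
    {"dx": 0,"dy": 0,"dz": 0,"ax": 0,"ay": 0,"az": 0,"jaw": 1},
    {"dx": 0,"dy": 0,"dz": 0,"ax": 0,"ay": 0,"az": 0,"jaw": 1}
  ]
}}

```text
time_s: 16.15
tool_pos: [0.625, -0.1639, 0.0394]
tcp_rot: [-0.0, 0.78, 0.626, -0.0]
force: [0.2, 0.3, -1.3]
width: 0.0499
```

Request:
{"api": "drive_tool", "payload": {
  "rows": [
    {"dx": 0,"dy": 1,"dz": 0,"ax": 0,"ay": 0,"az": 0,"jaw": 1},
    {"dx": 0,"dy": 1,"dz": 0,"ax": 0,"ay": 0,"az": 0,"jaw": 1},
    {"dx": 0,"dy": 0,"dz": 0,"ax": 0,"ay": 0,"az": 0,"jaw": 1},
    {"dx": 0,"dy": 0,"dz": 0,"ax": 0,"ay": 0,"az": 0,"jaw": 1},
    {"dx": 0,"dy": 0,"dz": 0,"ax": 0,"ay": 0,"az": 0,"jaw": 1}
  ]
}}

```text
time_s: 16.57
tool_pos: [0.6271, -0.1644, 0.0395]
tcp_rot: [-0.0, 0.78, 0.626, -0.0]
force: [-0.2, 0.2, -1.4]
width: 0.0498
```

```bash
cat > st.py <<'E'
from h import *
o=monitor.get_obs(); T=toolT(o); print(o['time_s'],o['tool_pos'],'yaw',np.degrees(np.arctan2(T[1,1],T[0,1])),o['width'],o['force'],'tq',o['torque'])
p=o['tool_pos'][:2]*1000; th=np.radians(-12.55); F=o['force'][:2]
U=np.array([np.cos(th),np.sin(th)]);V=np.array([-np.sin(th),np.cos(th)])
print('uv',p@U,p@V,'F uv',F@U,F@V, 'tilt',T[:3,2])
E
python3 st.py
```

```text
16.5667 [ 0.62710057 -0.16438347  0.0395084 ] yaw -12.55206784869128 0.04977264567962132 [-0.19121044  0.19860744 -1.44128659] tq [-0.09667422  0.06215661 -0.022492  ]
uv 647.8362373590472 -24.192185366464766 F uv -0.22979751346134786 0.15231365866981453 tilt [-4.70905163e-05  2.72711211e-05 -9.99999999e-01]
```

Fz is about -1.4 N, the blank's own weight, so it's still hovering a fraction of a millimetre. I set it down and continue.

Request:
{"api": "drive_tool", "payload": {
  "rows": [
    {"dx": 0,"dy": 0,"dz": 0.4,"ax": 0,"ay": 0,"az": 0,"jaw": 1},
    {"dx": 0,"dy": 0,"dz": 0,"ax": 0,"ay": 0,"az": 0,"jaw": 1},
    {"dx": 0,"dy": 0,"dz": 0,"ax": 0,"ay": 0,"az": 0,"jaw": 1},
    {"dx": 0,"dy": 0,"dz": 0,"ax": 0,"ay": 0,"az": 0,"jaw": 1}
  ]
}}

```text
time_s: 16.9
tool_pos: [0.6272, -0.1644, 0.0393]
tcp_rot: [0.0, 0.78, 0.626, 0.0]
force: [0.3, -0.5, 1.0]
width: 0.0499
```

Request:
{"api": "drive_tool", "payload": {
  "rows": [
    {"dx": 0,"dy": 1,"dz": 0,"ax": 0,"ay": 0,"az": 0,"jaw": 1},
    {"dx": 0,"dy": 0,"dz": 0,"ax": 0,"ay": 0,"az": 0,"jaw": 1},
    {"dx": 0,"dy": 0,"dz": 0,"ax": 0,"ay": 0,"az": 0,"jaw": 1},
    {"dx": 0,"dy": 0,"dz": 0,"ax": 0,"ay": 0,"az": 0,"jaw": 1}
  ]
}}

```text
time_s: 17.23
tool_pos: [0.6279, -0.1646, 0.0393]
tcp_rot: [-0.0, 0.78, 0.626, -0.0]
force: [-3.7, 0.9, 3.7]
width: 0.0497
```

```bash
python3 st.py
```

```text
17.2333 [ 0.62789762 -0.16455542  0.03931565] yaw -12.54387872390242 0.04972389879327001 [-3.69314388  0.86041922  3.74346705] tq [0.03477078 0.70921481 0.05853866]
uv 648.6516017066356 -24.186833510852164 F uv -3.79186448804845 0.03737220135386166 tilt [-3.75918834e-04  1.16196629e-04 -9.99999923e-01]
```

The far stop touches at Fu ≈ -3.8 N. Now the side stop.

Request:
{"api": "drive_tool", "payload": {
  "rows": [
    {"dx": 1,"dy": 0,"dz": 0,"ax": 0,"ay": 0,"az": 0,"jaw": 1},
    {"dx": 0.7,"dy": 0,"dz": 0,"ax": 0,"ay": 0,"az": 0,"jaw": 1},
    {"dx": 0,"dy": 0,"dz": 0,"ax": 0,"ay": 0,"az": 0,"jaw": 1},
    {"dx": 0,"dy": 0,"dz": 0,"ax": 0,"ay": 0,"az": 0,"jaw": 1},
    {"dx": 0,"dy": 0,"dz": 0,"ax": 0,"ay": 0,"az": 0,"jaw": 1}
  ]
}}

```text
time_s: 17.65
tool_pos: [0.6279, -0.1644, 0.0393]
tcp_rot: [0.0, 0.78, 0.625, -0.001]
force: [-3.8, -2.2, 4.3]
width: 0.0498
```

Request:
{"api": "drive_tool", "payload": {
  "rows": [
    {"dx": 1,"dy": 0,"dz": 0,"ax": 0,"ay": 0,"az": 0,"jaw": 1},
    {"dx": 0,"dy": 0,"dz": 0,"ax": 0,"ay": 0,"az": 0,"jaw": 1},
    {"dx": 0,"dy": 0,"dz": 0,"ax": 0,"ay": 0,"az": 0,"jaw": 1},
    {"dx": 0,"dy": 0,"dz": 0,"ax": 0,"ay": 0,"az": 0,"jaw": 1}
  ]
}}

```text
time_s: 17.98
tool_pos: [0.628, -0.1638, 0.0393]
tcp_rot: [0.0, 0.781, 0.625, -0.001]
force: [-5.0, -3.5, 5.2]
width: 0.0497
```

```bash
python3 st.py
```

```text
17.9833 [ 0.62802123 -0.16376747  0.03930838] yaw -12.627846801725914 0.04969246837405367 [-4.97174666 -3.45643929  5.19991102] tq [-0.6104136   0.98558449  0.0294327 ]
uv 648.6010434795177 -23.390850090666607 F uv -4.101900587079834 -4.454172085777698 tilt [-7.04994371e-04 -1.69921715e-03 -9.99998308e-01]
```

Request:
{"api": "drive_tool", "payload": {
  "rows": [
    {"dx": 1,"dy": 0,"dz": 0,"ax": 0,"ay": 0,"az": 0,"jaw": 1},
    {"dx": 1,"dy": 0,"dz": 0,"ax": 0,"ay": 0,"az": 0,"jaw": 1},
    {"dx": 0,"dy": 0,"dz": 0,"ax": 0,"ay": 0,"az": 0,"jaw": 1},
    {"dx": 0,"dy": 0,"dz": 0,"ax": 0,"ay": 0,"az": 0,"jaw": 1},
    {"dx": 0,"dy": 0,"dz": 0,"ax": 0,"ay": 0,"az": 0,"jaw": 1}
  ]
}}

```text
time_s: 18.4
tool_pos: [0.6285, -0.1618, 0.0393]
tcp_rot: [0.0, 0.781, 0.625, -0.001]
force: [-4.0, -2.2, 5.0]
width: 0.0499
```

```bash
python3 st.py; python3 - <<'E'
from h import *
import pickle
f=grab('wrist'); pickle.dump(f,open('w12.pkl','wb')); save('w12.png',cv2.resize(f['color'][110:260,220:420],(0,0),fx=4,fy=4,interpolation=cv2.INTER_CUBIC))
E
```

```text
18.4 [ 0.62846241 -0.16182288  0.03931416] yaw -12.632300126139084 0.04990429038298815 [-3.98066956 -2.16673125  4.9931194 ] tq [-0.67394649  1.0206732  -0.02374206]
uv 648.6091469362017 -21.396859690185092 F uv -3.414746147786947 -2.979926716546527 tilt [-6.88917752e-04 -1.68990560e-03 -9.99998335e-01]
```

View pics/w12.png

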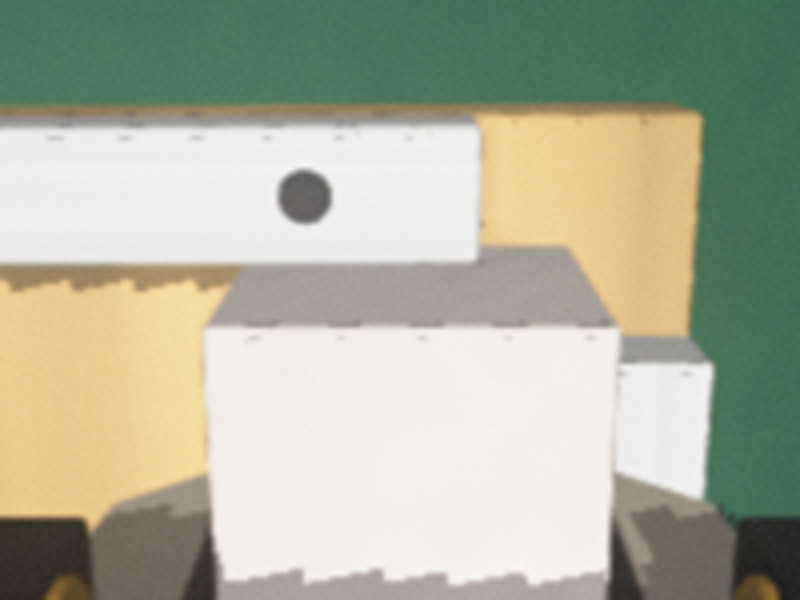

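The Fv on the last step was only sliding friction, because the blank kept moving freely. I'll check the remaining gap in this picture.

```bash
python3 - <<'E'
from h import *
import pickle
f=pickle.load(open('w12.pkl','rb'))
t=lambda px,z: intool(f,np.array(px,float)/4+[220,110]-0.375,z).round(2).tolist()
print('blank top edge',t([(206,326),(618,326)],.066))
print('blank bottom edge',t([(480,247),(570,247)],.018))
print('side stop inner top',t([(20,263),(240,263),(475,262)],.034))
print('blank x+ side',t([(618,326),(612,480)],.066),'far stop outer',t([(713,362)],.034))
E
```

```text
blank top edge [[40.33, -24.96, -26.75], [40.22, 23.34, -26.77]]
blank bottom edge [[39.74, 9.9, 21.24], [39.72, 24.05, 21.24]]
side stop inner top [[40.89, -57.2, 5.26], [40.8, -25.51, 5.25], [40.87, 8.25, 5.24]]
blank x+ side [[40.22, 23.34, -26.77], [20.69, 23.56, -26.73]] far stop outer [[25.73, 43.56, 5.25]]
```

About 0.8 mm remains at the side stop, and the far stop is in contact. I press on and ramp up both.

Request:
{"api": "drive_tool", "payload": {
  "rows": [
    {"dx": 1,"dy": 0,"dz": 0,"ax": 0,"ay": 0,"az": 0,"jaw": 1},
    {"dx": 1,"dy": 0,"dz": 0,"ax": 0,"ay": 0,"az": 0,"jaw": 1},
    {"dx": 1,"dy": 0,"dz": 0,"ax": 0,"ay": 0,"az": 0,"jaw": 1},
    {"dx": 0,"dy": 0,"dz": 0,"ax": 0,"ay": 0,"az": 0,"jaw": 1},
    {"dx": 0,"dy": 0,"dz": 0,"ax": 0,"ay": 0,"az": 0,"jaw": 1},
    {"dx": 0,"dy": 0,"dz": 0,"ax": 0,"ay": 0,"az": 0,"jaw": 1}
  ]
}}

```text
time_s: 18.95
tool_pos: [0.6285, -0.1616, 0.0394]
tcp_rot: [0.001, 0.781, 0.625, -0.002]
force: [-4.3, -7.5, 6.0]
width: 0.0496
```

```bash
python3 st.py
```

```text
18.95 [ 0.62849949 -0.16155139  0.03941182] yaw -12.688502795115305 0.04962955244000728 [-4.33802137 -7.47373313  5.98007865] tq [-1.51948794  1.30580229  0.24869274]
uv 648.5863409265988 -21.123803069750384 F uv -2.610393204999487 -8.237776619355182 tilt [-0.00117234 -0.00448263 -0.99998927]
```

Request:
{"api": "drive_tool", "payload": {
  "rows": [
    {"dx": 1,"dy": 1,"dz": 0,"ax": 0,"ay": 0,"az": 0,"jaw": 1},
    {"dx": 1,"dy": 1,"dz": 0,"ax": 0,"ay": 0,"az": 0,"jaw": 1},
    {"dx": 0,"dy": 0,"dz": 0,"ax": 0,"ay": 0,"az": 0,"jaw": 1},
    {"dx": 0,"dy": 0,"dz": 0,"ax": 0,"ay": 0,"az": 0,"jaw": 1},
    {"dx": 0,"dy": 0,"dz": 0,"ax": 0,"ay": 0,"az": 0,"jaw": 1},
    {"dx": 0,"dy": 0,"dz": 0,"ax": 0,"ay": 0,"az": 0,"jaw": 1}
  ]
}}

```text
time_s: 19.45
tool_pos: [0.6286, -0.1616, 0.0395]
tcp_rot: [0.001, 0.781, 0.624, -0.004]
force: [-11.6, -9.6, 10.6]
width: 0.0499
```

```bash
python3 st.py
```

```text
19.45 [ 0.62858609 -0.16155609  0.0394849 ] yaw -12.743386499863815 0.0499230854507036 [-11.58344545  -9.64523247  10.59040473] tq [-1.86942163  2.42491685  0.4045445 ]
uv 648.6718941611092 -21.109568783254414 F uv -9.210852234663504 -11.931760933653592 tilt [-0.00499461 -0.00532638 -0.99997334]
```

Both stops are in contact (Fu -9 N, Fv -12 N). The tool leans about 0.4° under load, so I counter the lean and increase the push.

Request:
{"api": "drive_tool", "payload": {
  "rows": [
    {"dx": 0,"dy": 0,"dz": 0,"ax": -0.004,"ay": 0.006,"az": -0.002,"jaw": 1},
    {"dx": 0,"dy": 0,"dz": 0,"ax": 0,"ay": 0,"az": 0,"jaw": 1},
    {"dx": 0,"dy": 0,"dz": 0,"ax": 0,"ay": 0,"az": 0,"jaw": 1},
    {"dx": 0,"dy": 0,"dz": 0,"ax": 0,"ay": 0,"az": 0,"jaw": 1},
    {"dx": 0,"dy": 0,"dz": 0,"ax": 0,"ay": 0,"az": 0,"jaw": 1}
  ]
}}

```text
time_s: 19.87
tool_pos: [0.6285, -0.1615, 0.0393]
tcp_rot: [0.0, 0.781, 0.625, -0.0]
force: [-11.5, -9.6, 10.1]
width: 0.05
```

```bash
python3 st.py
```

```text
19.8667 [ 0.628537   -0.16154247  0.03928396] yaw -12.643959312046151 0.04997678893469715 [-11.50152465  -9.58640318  10.05684029] tq [-1.8892976   2.46659358  0.25026147]
uv 648.6210157771474 -21.10693890027943 F uv -9.143671896307099 -11.856536572216193 tilt [ 1.36804868e-04 -2.92151524e-04 -9.99999948e-01]
```

Request:
{"api": "drive_tool", "payload": {
  "rows": [
    {"dx": 0.6,"dy": 1,"dz": 0,"ax": -0.002,"ay": 0.002,"az": 0,"jaw": 1},
    {"dx": 0.6,"dy": 1,"dz": 0,"ax": 0,"ay": 0,"az": 0,"jaw": 1},
    {"dx": 0,"dy": 0,"dz": 0,"ax": 0,"ay": 0,"az": 0,"jaw": 1},
    {"dx": 0,"dy": 0,"dz": 0,"ax": 0,"ay": 0,"az": 0,"jaw": 1},
    {"dx": 0,"dy": 0,"dz": 0,"ax": 0,"ay": 0,"az": 0,"jaw": 1},
    {"dx": 0,"dy": 0,"dz": 0,"ax": 0,"ay": 0,"az": 0,"jaw": 1}
  ]
}}

```text
time_s: 20.37
tool_pos: [0.6286, -0.1616, 0.0393]
tcp_rot: [-0.001, 0.781, 0.625, -0.0]
force: [-16.6, -8.8, 15.2]
width: 0.05
```

```bash
python3 st.py
```

```text
20.3667 [ 0.62857617 -0.16156482  0.03927085] yaw -12.674514246587606 0.049993904162803256 [-16.63865838  -8.81191771  15.16058051] tq [-2.08579986  3.57887599  0.34349965]
uv 648.6641096828108 -21.120242137209093 F uv -14.326351954516857 -12.216811623607626 tilt [-0.00132324  0.00108827 -0.99999853]
```

The lean is removed. I'll ease the downward load and push harder into the side stop, so friction doesn't carry the Fv.

Request:
{"api": "drive_tool", "payload": {
  "rows": [
    {"dx": 1,"dy": 0.5,"dz": -0.5,"ax": 0,"ay": 0.001,"az": 0,"jaw": 1},
    {"dx": 1,"dy": 0.5,"dz": -0.5,"ax": -0.002,"ay": 0.002,"az": 0,"jaw": 1},
    {"dx": 1,"dy": 0,"dz": 0,"ax": 0,"ay": 0,"az": 0,"jaw": 1},
    {"dx": 0,"dy": 0,"dz": 0,"ax": 0,"ay": 0,"az": 0,"jaw": 1},
    {"dx": 0,"dy": 0,"dz": 0,"ax": 0,"ay": 0,"az": 0,"jaw": 1},
    {"dx": 0,"dy": 0,"dz": 0,"ax": 0,"ay": 0,"az": 0,"jaw": 1}
  ]
}}

```text
time_s: 20.87
tool_pos: [0.6286, -0.1614, 0.0393]
tcp_rot: [-0.001, 0.781, 0.624, -0.0]
force: [-17.2, -12.6, 10.7]
width: 0.0502
```

```bash
python3 st.py
```

```text
20.8667 [ 0.62862174 -0.16144923  0.03930399] yaw -12.73539876328348 0.05019437540274651 [-17.16622525 -12.62472037  10.65835098] tq [-3.10999817  3.78759825  0.57398321]
uv 648.683470009796 -20.99751349423556 F uv -14.012823886811136 -16.053149862078673 tilt [-1.09376300e-03  8.99150850e-04 -9.99998998e-01]
```

Request:
{"api": "drive_tool", "payload": {
  "rows": [
    {"dx": 1,"dy": 0.5,"dz": -0.5,"ax": 0,"ay": 0.001,"az": -0.003,"jaw": 1},
    {"dx": 0.5,"dy": 0,"dz": 0,"ax": 0,"ay": 0,"az": 0,"jaw": 1},
    {"dx": 0,"dy": 0,"dz": 0,"ax": 0,"ay": 0,"az": 0,"jaw": 1},
    {"dx": 0,"dy": 0,"dz": 0,"ax": 0,"ay": 0,"az": 0,"jaw": 1},
    {"dx": 0,"dy": 0,"dz": 0,"ax": 0,"ay": 0,"az": 0,"jaw": 1},
    {"dx": 0,"dy": 0,"dz": 0,"ax": 0,"ay": 0,"az": 0,"jaw": 1}
  ]
}}

```text
time_s: 21.37
tool_pos: [0.6286, -0.1615, 0.0394]
tcp_rot: [-0.001, 0.781, 0.625, -0.001]
force: [-17.2, -14.8, 7.3]
width: 0.0498
```

```bash
python3 st.py; python3 - <<'E'
from h import *
import pickle
f=grab('wrist'); pickle.dump(f,open('w13.pkl','wb')); save('w13.png',cv2.resize(f['color'][110:260,220:420],(0,0),fx=4,fy=4,interpolation=cv2.INTER_CUBIC))
s=grab('scene'); save('s13.png',cv2.resize(s['color'][140:270,190:500],(0,0),fx=2.5,fy=2.5,interpolation=cv2.INTER_CUBIC))
t=lambda px,z: intool(f,np.array(px,float)/4+[220,110]-0.375,z).round(2).tolist()
g=cv2.cvtColor(f['color'],cv2.COLOR_RGB2GRAY)
E
```

```text
21.3667 [ 0.62861588 -0.16146568  0.03936799] yaw -12.657518320148661 0.04983051600354449 [-17.18107439 -14.8310984    7.33086708] tq [-3.5955036   3.86659891  0.29553134]
uv 648.6813278611908 -21.01485172110608 F uv -13.547891018782183 -18.21003695947325 tilt [-1.96314517e-03  7.44690352e-04 -9.99997796e-01]
```

View pics/w13.png

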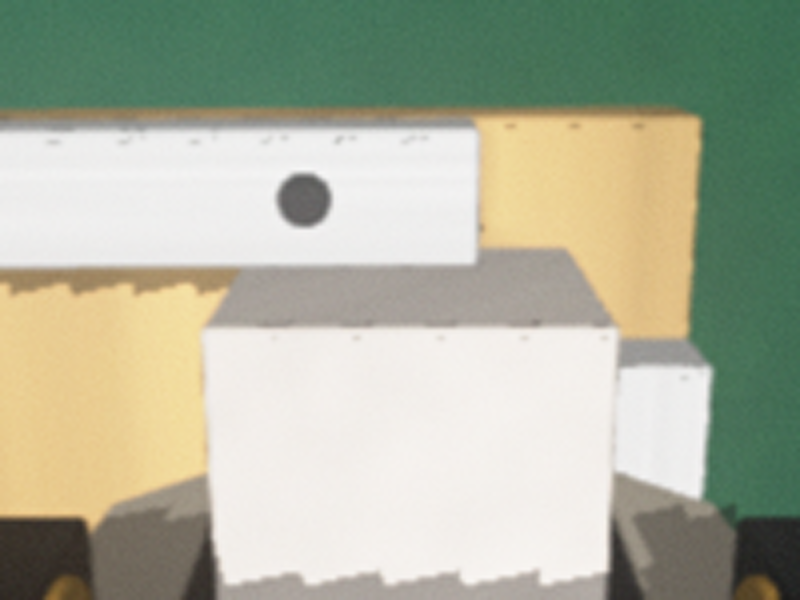

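View pics/s13.png

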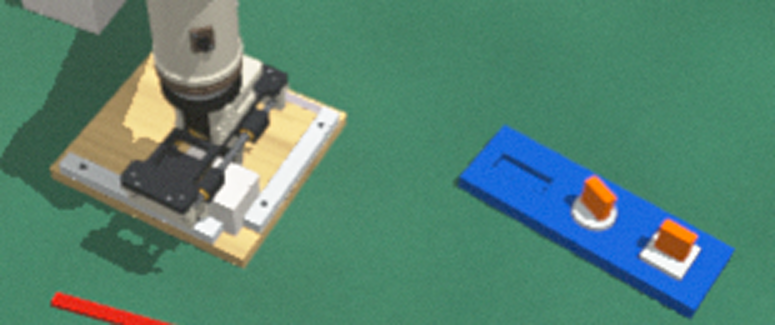

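Request:
{"api": "drive_tool", "payload": {
  "rows": [
    {"dx": 0,"dy": 0.5,"dz": 0,"ax": -0.002,"ay": 0,"az": -0.001,"jaw": 1},
    {"dx": 0,"dy": 0,"dz": 0,"ax": 0,"ay": 0,"az": 0,"jaw": 1},
    {"dx": 0,"dy": 0,"dz": 0,"ax": 0,"ay": 0,"az": 0,"jaw": 1},
    {"dx": 0,"dy": 0,"dz": 0,"ax": 0,"ay": 0,"az": 0,"jaw": 1},
    {"dx": 0,"dy": 0,"dz": 0,"ax": 0,"ay": 0,"az": 0,"jaw": 1},
    {"dx": 0,"dy": 0,"dz": 0,"ax": 0,"ay": 0,"az": 0,"jaw": 1}
  ]
}}

```text
time_s: 21.97
tool_pos: [0.6286, -0.1614, 0.0393]
tcp_rot: [-0.001, 0.78, 0.625, -0.0]
force: [-18.8, -14.7, 9.3]
width: 0.0503
```

```bash
python3 st.py; python3 - <<'E'
from h import *
import pickle
f=pickle.load(open('w13.pkl','rb'))
t=lambda px,z: intool(f,np.array(px,float)/4+[220,110]-0.375,z).round(2).tolist()
print('blank top edge',t([(205,327),(616,326)],.066))
print('blank bottom edge',t([(480,249),(568,249)],.018))
print('side stop inner top',t([(20,267),(240,266),(475,264)],.034))
print('far stop outer',t([(711,366)],.034))
E
```

```text
21.9667 [ 0.6286451  -0.16143034  0.03934298] yaw -12.612555222153846 0.05028946235838336 [-18.7550122  -14.66501082   9.28578175] tq [-3.49303167  4.26064199  0.2337254 ]
uv 648.7021697856687 -20.97400076699952 F uv -15.120311770019102 -18.389921073457803 tilt [-9.51767947e-04  6.90528672e-04 -9.99999309e-01]
blank top edge [[40.16, -25.12, -26.57], [40.19, 23.13, -26.67]]
blank bottom edge [[39.4, 9.91, 21.36], [39.38, 23.76, 21.33]]
side stop inner top [[40.25, -57.34, 5.5], [40.32, -25.55, 5.43], [40.54, 8.26, 5.36]]
far stop outer [[25.1, 43.32, 5.29]]
```

The TCP stayed within 0.1 mm along jig y while the commanded push went several millimetres further, so the blank is hard against the stop. The visual gap is within about half a millimetre, which is measuring error. I hold once more to confirm it's stable, then hand in.

Request:
{"api": "drive_tool", "payload": {
  "rows": [
    {"dx": 0,"dy": 0,"dz": 0,"ax": 0,"ay": 0,"az": 0,"jaw": 1},
    {"dx": 0,"dy": 0,"dz": 0,"ax": 0,"ay": 0,"az": 0,"jaw": 1},
    {"dx": 0,"dy": 0,"dz": 0,"ax": 0,"ay": 0,"az": 0,"jaw": 1},
    {"dx": 0,"dy": 0,"dz": 0,"ax": 0,"ay": 0,"az": 0,"jaw": 1},
    {"dx": 0,"dy": 0,"dz": 0,"ax": 0,"ay": 0,"az": 0,"jaw": 1},
    {"dx": 0,"dy": 0,"dz": 0,"ax": 0,"ay": 0,"az": 0,"jaw": 1},
    {"dx": 0,"dy": 0,"dz": 0,"ax": 0,"ay": 0,"az": 0,"jaw": 1},
    {"dx": 0,"dy": 0,"dz": 0,"ax": 0,"ay": 0,"az": 0,"jaw": 1}
  ]
}}

```text
time_s: 22.63
tool_pos: [0.6286, -0.1614, 0.0394]
tcp_rot: [-0.001, 0.781, 0.625, -0.0]
force: [-17.9, -15.6, 9.1]
width: 0.0494
```

```bash
python3 st.py; python3 -c "
from workcell import workorder; print(workorder.finish_job())"
```

```text
22.6333 [ 0.62864667 -0.16143885  0.03935009] yaw -12.618187463675346 0.04943732920426297 [-17.90140199 -15.63494528   9.11976738] tq [-3.49232005  4.24534074  0.20863856]
uv 648.7055549467472 -20.981969336156194 F uv -14.076338551078532 -19.151198395127572 tilt [-9.23999286e-04  7.13473222e-04 -9.99999319e-01]
the job is handed in; nothing more can be done
None
```

The job is handed in at about 22.6 s. The square gauge is in the tray's square pocket and released. The white blank is in the jig's corner, still gripped and pressed against both stops. I did not touch the round gauge, tape measure or pencil.

- **Gauge:** the TCP height at release matched the foot resting on the pocket floor. The close-up taken after release showed an even gap around the foot, and later top and scene pictures showed it still standing there.
- **Blank:** in the final 0.7 s hold it did not move. It pressed with about 14 N on the far stop, 19 N on the side stop and 9 N down on the bed. Some of each side force may be friction. The tool leaned less than 0.1°, and the yaw matched the jig's to within 0.1°.
- **Disagreement:** the last picture measurement suggested a gap of about 0.5 mm at the side stop. That is within the camera's stated 2 mm error. The blank also stopped dead there while I pushed the command several millimetres further, so I took it as contact.

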